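# Load the heat-sink jig and spray the bars with cleaner

### The job

Clear the black finished heat sinks out of the green jig into the blue tray and load every bare silver bar into the jig, one to a bay, fins up and lengthwise, pushed fully home so that its end is flush against the end fence and its long side flush against the rail on its left. When the jig is loaded so, spray it with two short presses on the white cap of the red cleaner canister, each right down and let fully back up. Leave the silver bars home in the jig, the black ones in the tray, and the other things on the bench where they are.

Things in the scene. Friction and masses are not known exactly. Their poses are not given: they have to be found in the camera images.
- bar0: New heat-sink bar of bare silver aluminium, 80 mm long (its x) by 30 mm wide (its y) by 24 mm high, fins up, about 0.09 kg. Lies loose on the bench at the left, long side horizontal. Origin: centre of its underside; x runs along its length (either way round is the same). Two or three of the three are present, the others None.
- bar1: New heat-sink bar of bare silver aluminium, 80 mm long (its x) by 30 mm wide (its y) by 24 mm high, fins up, about 0.09 kg. Lies loose on the bench at the left, long side horizontal. Origin: centre of its underside; x runs along its length (either way round is the same). Two or three of the three are present, the others None.
- bar2: New heat-sink bar of bare silver aluminium, 80 mm long (its x) by 30 mm wide (its y) by 24 mm high, fins up, about 0.09 kg. Lies loose on the bench at the left, long side horizontal. Origin: centre of its underside; x runs along its length (either way round is the same). Two or three of the three are present, the others None.
- old0: Finished heat-sink bar, black anodised, same shape and size as the new ones (80 x 30 x 24 mm); left lying loose in a bay of the jig. Origin: centre of its underside; x along its length. Two or three of the three are present, the others None.
- old1: Finished heat-sink bar, black anodised, same shape and size as the new ones (80 x 30 x 24 mm); left lying loose in a bay of the jig. Origin: centre of its underside; x along its length. Two or three of the three are present, the others None.
- old2: Finished heat-sink bar, black anodised, same shape and size as the new ones (80 x 30 x 24 mm); left lying loose in a bay of the jig. Origin: centre of its underside; x along its length. Two or three of the three are present, the others None.
- jig: Fixed green assembly jig: plate 150 mm (x) by 270 mm (y), 10 mm thick, origin under its centre. Steel end fence along its far (+x) edge, 10 mm thick, 14 mm above the plate. Each of three bays has a steel side rail on its left (+y), 8 mm thick, 8 mm above the plate, 110 mm long, ending at the fence. Bays repeat every 84 mm; 46 mm stay free from a homed bar to the next rail.
- bay0 (a point): Left bay of the jig: the point on the plate's top face where the centre of a bar's underside lies when the bar is home, lengthwise along x. x runs to the end fence (its face is 40 mm ahead), y to the left to the bay's side rail (its face is 15 mm away), z up. The plate ends 100 mm behind this point; the rail begins 70 mm behind it.
- bay1 (a point): Middle bay of the jig: the point on the plate's top face where the centre of a bar's underside lies when the bar is home, lengthwise along x. x runs to the end fence (its face is 40 mm ahead), y to the left to the bay's side rail (its face is 15 mm away), z up. The plate ends 100 mm behind this point; the rail begins 70 mm behind it.
- bay2 (a point): Right bay of the jig: the point on the plate's top face where the centre of a bar's underside lies when the bar is home, lengthwise along x. x runs to the end fence (its face is 40 mm ahead), y to the left to the bay's side rail (its face is 15 mm away), z up. The plate ends 100 mm behind this point; the rail begins 70 mm behind it.
- tray_in (a point): Centre of the inner floor (4 mm above the bench) of the fixed open blue tray for finished parts; outside 200 mm (its x) by 130 mm (its y), walls 4 mm thick, 28 mm tall from the bench.
- nozzle_top (a point): Centre of the flat top of the white sprung spray cap, 28 mm across, on the red cleaner canister (50 mm across, in a 72 mm wide holder, fixed to the bench to the right of the jig). The top is 160 mm above the bench when the cap is up and moves down with it. z up.
- nozzle (a joint): Travel of the spray cap: 0 up, 0.008 m fully down. A spring pushes it up: about 2 N to start, 4.5 N at the bottom.
- mug: Bystander, not part of the job: yellow mug, 76 mm across, 85 mm tall. Leave it where it is. Origin: centre of its underside.
- reel: Bystander, not part of the job: orange solder reel standing on end, 56 mm across, 35 mm tall. Leave it where it is. Origin: centre of its underside.
- driver: Bystander, not part of the job: screwdriver with red handle, lying down. Leave it where it is. Origin: centre of its underside.
- wrench: Bystander, not part of the job: steel wrench, lying down. Leave it where it is. Origin: centre of its underside.
- fluxjar: Bystander, not part of the job: small amber jar, 44 mm across, 45 mm tall. Leave it where it is. Origin: centre of its underside.
- brush: Bystander, not part of the job: brush, lying down. Leave it where it is. Origin: centre of its underside.

How it is judged:
By the outcome, as a careful person would: the job done as asked, in the order asked, and still so for the second after the job is handed in, with the robot touching nothing.
Of bar0, bar1, bar2 only 2 to 3 are there at a start; the rules pass over those that are not, and their reading is None.
Of old0, old1, old2 only 2 to 3 are there at a start; the rules pass over those that are not, and their reading is None.
At some moment in a run one of bar0, bar1, bar2 may be knocked a few centimetres aside while the robot is not near it.
Once in a run the grip may slacken for a moment while it holds something.
It also fails if it takes over 210 s, if anything falls off the work surface, if the arm or the gripper's body presses on something with over 40 N, if the wrist force passes 120 N, or if a joint passes its speed limit or range.

### The arm

A 7-joint arm with a two-finger parallel gripper is mounted at the origin on the work surface. World frame = base frame: x ahead of the robot, y to its left, z up, the work surface at z = 0. Lengths are in m, angles in rad, forces in N, time in s.
With the tool pointing down it reaches from about 0.4 to 0.85 m from the base axis. Payload 10.4 kg.
Tool frame: the origin (TCP) lies at the very end of the fingers, on their centre line; the grasp point (between the pads) lies 19 mm behind it; z points along the fingers, y is the line along which they close (so a half turn about z gives the same grasp; the last joint's range is limited). The gripper opens to 87 mm and grips with 3 to 60 N. Pads are 19 mm wide; open, the fingers measure 117 mm over their backs; the gripper's body (75 mm by 190 mm) begins 51 mm behind the grasp point.
Start: joints at [1.265, 0.332, -0.065, 1.46, 0.022, 1.35, -0.088], TCP at [0.174, -0.6, 0.223] pointing down, gripper open.
Joint ranges: [-2.6, 2.6], [-0.5, 2.12], [-1.47, 1.34], [0.16, 2.42], [-1.27, 4.41], [0.06, 2.06], [-2.6, 2.6]. Speed limits (rad/s): [2.22, 2.22, 2.79, 2.79, 3.14, 3.14, 3.14].

### API

Orientations are given as a unit quaternion [x, y, z, w].
In Python, from bench import * gives the robot as it stands.
- The arm moves only by the tool carry_out, never from a script. Its argument "deltas" is a list of rows, each an object with "hand": the finger opening in mm, from 0 to 87; "dp": the shift along the tool's x, y, z each as a share of 250 mm, from -1 to 1, a list of three; "spin": the turn about the tool's z as a share of pi rad, from -1 to 1. In form: [{"hand": hand, "dp": [dx, dy, dz], "spin": spin}, ...]. A call has 1 to 20 rows; each row is the pose to reach, as a shift and turn from the pose commanded when the call began, along the tool's axes at that moment, turning the shorter way round; what a row does not reach only later rows make up. A row lasts 1/10 s, in which the tool goes at most 50 mm and 8.59 degrees, less where a joint would pass 70% of its speed; a pose out of reach is approached as far as the arm can. A call with a number of a shift or a turn outside -1 to 1 is refused whole. A call with a gripper value outside its range is refused whole. The fingers move at their own pace and stop on an object; "force" is the grip in N (left out, the last holds). Time passes only in rows, so rows that repeat a pose let the fingers close. It gives the time, the measured TCP pose, the force, the opening and the grip force at its end, in the units of the state.
- read_state(): the state, without advancing time (a new reading comes with each control period).
- camera(name): name is "side" or "top"; returns the picture (384x512x3 uint8, red, green, blue); there is no depth.
- get_calibration(name): a dict with "fx", "fy", "cx", "cy" (pixels), "k1" (the pictures are not rectified: a ray, as slopes to the right and down, at radius r is drawn at 1 + k1 r^2 times it, then the intrinsics apply), "R" (3x3) and "t" (3): a world point X has camera coordinates R X + t. Camera axes: x right, y down, z forward; pixel columns grow to the right and rows downward; lengths in m; the calibration is good to about 2 mm. A picture is of the moment at which its call begins. get_calibration takes no time and is no camera call.
- close_job(): hands the job in; it is judged then, once.
The state is a dict: "time": time; "joint_positions": joint angles; "joint_vel": joint speeds; "joint_torque": joint torques, N m; "ee_pos": TCP position; "eef_rot": TCP orientation; "ft_force": force on the tool from outside, world axes, zero at the start; "torque": the same for the moment, N m; "width": finger opening in m; "grip_force": force on a finger pad.
Only numpy, scipy, OpenCV 4.12 (cv2) and the standard library are available. Lean on these libraries where they do the work, as an engineer would, in place of code of your own. Each camera call takes 0.05 s, during which the arm holds its last target. There are 200 camera calls.

## Working session

There is one attempt and no reset: what is moved stays moved. The work goes in short steps, Python scripts to look and compute and a tool call to move; the robot and the scene stay as the last step left them, time stands still between calls to the robot, and variables do not carry over. Pictures are saved under pics/ and viewed, at most 14 in all, crops included, and the job is handed in when it is done.

Besides the shell and the picture viewer there is one more tool, called as name([rows], argument=value, ...), one row to a line, values as JSON. carry_out: Moves the arm, as the interface text tells. Its arguments: {"type":"object","properties":{"deltas":{"type":"array","items":{"type":"object","properties":{"hand":{"type":"number"},"dp":{"type":"array","items":{"type":"number","minimum":-1,"maximum":1}},"spin":{"type":"number","minimum":-1,"maximum":1}}}},"force":{"type":"number"}},"required":["deltas"]}

```bash
mkdir -p pics; python3 - <<'E'
from bench import *
import cv2
s=read_state();print(s)
for n in("top","side"):
    cv2.imwrite(f"pics/{n}0.png",camera(n)[:,:,::-1]);print(get_calibration(n))
E
```

```text
{'time': 0.0, 'joint_positions': array([ 1.26538882,  0.33289119, -0.06467483,  1.46095067,  0.02161191,
        1.34987825, -0.08851347]), 'joint_vel': array([-0.00038206, -0.00117357, -0.00093872,  0.00069932, -0.00065533,
        0.00166008, -0.00097622]), 'joint_torque': array([-3.06283691e-04, -6.23263335e+01,  2.40074872e-02, -3.89890337e+01,
       -6.15474768e-02,  4.01157746e-02,  1.45646072e-04]), 'ee_pos': array([ 0.17427662, -0.59980966,  0.22173734]), 'eef_rot': array([ 9.90019831e-01,  1.40926296e-01, -1.42977370e-04, -7.01473925e-04]), 'ft_force': array([0.24154004, 0.47599615, 0.03492411]), 'torque': array([ 0.01450645, -0.00213058,  0.01589438]), 'grip_force': 0.0, 'width': 0.08728081184726921}
{'fx': 447.7132753091499, 'fy': 447.7132753091499, 'cx': 256.9151288965, 'cy': 190.47075704255946, 'k1': 0.00021250107756354668, 'R': array([[ 0.00476633, -0.99956414,  0.02913426],
       [-0.99505687, -0.00763077, -0.09901313],
       [ 0.09919229, -0.02851832, -0.99465954]]), 't': array([-0.0328734 ,  0.58032164,  1.23296178])}
{'fx': 456.35577713937755, 'fy': 456.35577713937755, 'cx': 259.4716008354085, 'cy': 191.89777985329806, 'k1': -0.1622872304771118, 'R': array([[-9.42027465e-01, -3.35535329e-01, -5.46568811e-04],
       [-2.24423861e-01,  6.31287312e-01, -7.42368008e-01],
       [ 2.49435736e-01, -6.99208390e-01, -6.69992121e-01]]), 't': array([0.53532779, 0.24141721, 1.18905513])}
```

View pics/top0.png

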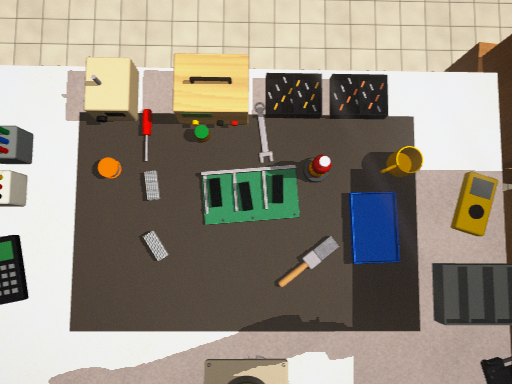

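View pics/side0.png

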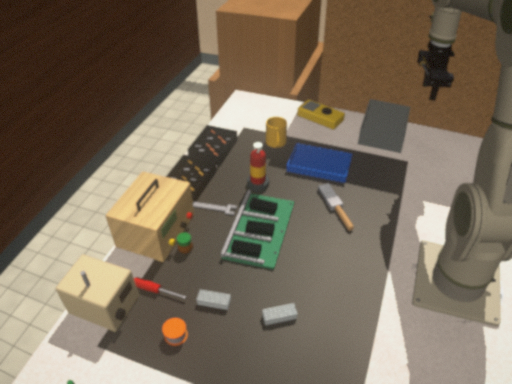

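The top view shows two silver bars at (151,185) and (155,245), three black bars in the jig at (215,192), (245,196) and (277,190), the tray at (374,228) and the white cap at (323,162).

```bash
cat > h.py <<'E'
from bench import *
import cv2, numpy as np
C={n:get_calibration(n) for n in("top","side")}
def ray(n,p):
    c=C[n];K=np.array([[c['fx'],0,c['cx']],[0,c['fy'],c['cy']],[0,0,1]])
    q=cv2.undistortPoints(np.array(p,float).reshape(-1,1,2),K,np.array([c['k1'],0,0,0.]))[:,0]
    d=np.c_[q,np.ones(len(q))]@c['R']; return -c['R'].T@c['t'],d
def plane(n,p,z):
    o,d=ray(n,p); return (o+d*((z-o[2])/d[:,2])[:,None])[:,:2]
def two(pt,ps):
    o1,d1=ray("top",pt);o2,d2=ray("side",ps);A=np.c_[d1[0],-d2[0]]
    s=np.linalg.lstsq(A,o2-o1,rcond=None)[0];return (o1+d1[0]*s[0]+o2+d2[0]*s[1])/2
def blobs(mask,n,z,amin=60,roi=None):
    """contours -> (pixel centre, world centre, size, long-axis angle) on plane z"""
    m=mask.astype(np.uint8)
    if roi:
        k=np.zeros_like(m);k[roi[1]:roi[3],roi[0]:roi[2]]=1;m&=k
    out=[]
    for c in cv2.findContours(m,cv2.RETR_EXTERNAL,cv2.CHAIN_APPROX_NONE)[0]:
        if cv2.contourArea(c)<amin: continue
        w=plane(n,c[:,0].astype(float),z).astype(np.float32)
        r=cv2.minAreaRect(w);b=cv2.boxPoints(r);e=[b[1]-b[0],b[2]-b[1]];e=max(e,key=np.linalg.norm)
        a=np.degrees(np.arctan2(e[1],e[0]));a=(a+90)%180-90
        out.append((c[:,0].mean(0).round(1).tolist(),np.round(r[0],4).tolist(),np.round(sorted(r[1]),3).tolist(),round(float(a),1)))
    return out
def hsv(im): return cv2.cvtColor(im,cv2.COLOR_RGB2HSV)
def silver(im,roi=(80,125,198,325)):
    H=hsv(im);return blobs((H[...,1]<60)&(H[...,2]>95),"top",.024,100,roi)
E
cat > m.py <<'E'
from h import *
im=camera("top");H=hsv(im)
print("silver",silver(im))
g=(H[...,0]>50)&(H[...,0]<90)&(H[...,1]>100)
print("green",blobs(cv2.morphologyEx(g.astype(np.uint8),cv2.MORPH_CLOSE,np.ones((15,15))),"top",.010,500))
print("old",blobs(H[...,2]<40,"top",.034,100,(203,170,298,220)))
print("blue",blobs((H[...,0]>105)&(H[...,0]<130)&(H[...,1]>130),"top",.028,500))
print("cap",blobs((H[...,1]<60)&(H[...,2]>170),"top",.16,20,(305,145,340,185)))
print("steel",blobs((H[...,1]<50)&(H[...,2]>120),"top",.02,50,(198,162,302,222)))
v=cv2.resize(im[140:270,90:350],(780,390),interpolation=cv2.INTER_CUBIC);cv2.imwrite("pics/z1.png",v[:,:,::-1])
E
python3 m.py
```

```text
silver [([155.4, 245.3], [0.4262, 0.2516], [0.037, 0.082], 32.9), ([151.7, 185.0], [0.5945, 0.2664], [0.037, 0.084], 8.3)]
green [([249.9, 196.4], [0.5664, -0.0108], [0.14, 0.271], -85.1)]
old [([245.3, 195.8], [0.5645, 0.0034], [0.027, 0.078], 9.4), ([215.1, 192.2], [0.5744, 0.0881], [0.028, 0.078], 6.3), ([277.4, 188.7], [0.5862, -0.0871], [0.025, 0.077], 0.1)]
blue [([373.8, 227.2], [0.4801, -0.3598], [0.137, 0.2], 1.9)]
cap [([324.4, 160.6], [0.6457, -0.1978], [0.025, 0.026], -44.9)]
steel [([235.3, 181.4], [0.584, 0.024], [0.12, 0.203], -85.0)]
```

View pics/z1.png

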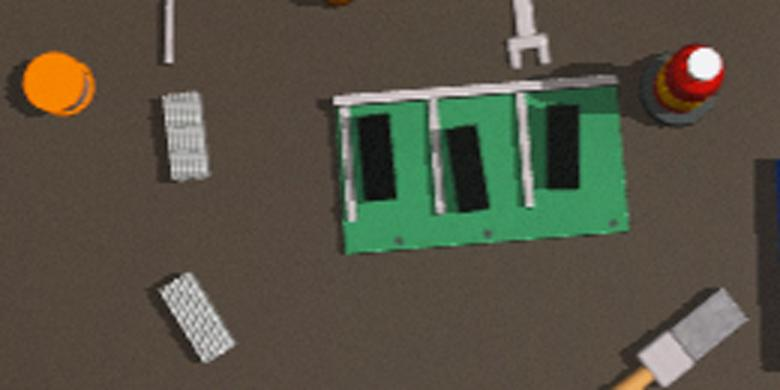

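```bash
cat > j.py <<'E'
from h import *
im=camera("top");H=hsv(im)
m=(H[...,1]<50)&(H[...,2]>110);yy,xx=np.where(m);k=(xx>198)&(xx<302)&(yy>160)&(yy<222)
P=np.c_[xx,yy][k].astype(float)
R=plane("top",P,.018);F=plane("top",P,.024)
a=np.radians(4.9)
for t in(1,):
    M=np.array([[np.cos(a),np.sin(a)],[-np.sin(a),np.cos(a)]]);c=np.array([.5714,-.0104])
    r=(R-c)@M.T;f=(F-c)@M.T
    for y0 in(120,36,-48):
        s=r[(r[:,0]>-.04)&(r[:,0]<.045)&(abs(r[:,1]-y0/1e3)<.03)]
        print(y0,len(s),s.mean(0),np.polyfit(s[:,0],s[:,1],1)[0],s[:,1].min(),s[:,1].max())
    s=f[f[:,0]>.055];print("fence",s.mean(0),s.min(0),s.max(0),np.polyfit(s[:,1],s[:,0],1)[0])
    for l,(x,y) in dict(o1=(.5645,.0034),o0=(.5744,.0881),o2=(.5862,-.0871),cap=(.6457,-.1978)).items():print(l,M@(np.array([x,y])-c))
E
python3 j.py
```

```text
120 79 [-0.00071588  0.12656394] 0.01736529685951227 0.12143095201248542 0.13051167762356206
36 77 [0.00095941 0.04267728] -0.000803962066375731 0.03720588118496468 0.04657471358993784
-48 100 [ 0.00237053 -0.04223475] 0.0018378625092339736 -0.047080972610378816 -0.03735094664367656
fence [0.06937154 0.00974146] [ 0.05518941 -0.13124022] [0.09144301 0.13434309] -0.009704135139105518
o1 [-0.00569603  0.01433894]
o0 [0.0114026  0.09788376]
o2 [ 0.00819443 -0.07768385]
cap [ 0.05802132 -0.19306159]
```

```bash
cat > p.py <<'E'
from h import *
import sys
from scipy.spatial.transform import Rotation as Ro
def plan(*W):
    """W: (x,y,z,yaw_deg); prints dp shares, spin, rows needed from the state"""
    s=read_state();R=Ro.from_quat(s['eef_rot']).as_matrix();p=s['ee_pos'];y0=np.degrees(np.arctan2(R[1,0],R[0,0]))
    print("now",p.round(4),round(y0,1),"t",round(s['time'],2))
    q=p;yq=y0
    for w in W:
        # commanded tool taken as pointing straight down
        a=np.radians(y0);Rn=np.array([[np.cos(a),np.sin(a),0],[np.sin(a),-np.cos(a),0],[0,0,-1]])
        d=Rn.T@(np.array(w[:3])-p)/.25;sp=-((w[3]-y0+180)%360-180)/180
        n=max(np.linalg.norm(np.array(w[:3])-q)/.05,abs(w[3]-yq)/8.59)
        print(w,d.round(4).tolist(),"spin",round(sp,4),"rows",round(n,1));q=np.array(w[:3]);yq=w[3]
if __name__=="__main__": plan(*eval(sys.argv[1]))
E
python3 p.py "[(.567,-.088,.21,0),(.567,-.088,.06,0),(.567,-.088,.022,0)]"
```

```text
now [ 0.1743 -0.6     0.2221] 16.2 t 0.2
(0.567, -0.088, 0.21, 0) [2.0798, -1.5283, 0.0483] spin 0.09 rows 12.9
(0.567, -0.088, 0.06, 0) [2.0798, -1.5283, 0.6483] spin 0.09 rows 3.0
(0.567, -0.088, 0.022, 0) [2.0798, -1.5283, 0.8003] spin 0.09 rows 0.8
```

carry_out([
  {"hand": 60, "dp": [1, -0.735, 0], "spin": 0},
  {"hand": 60, "dp": [1, -0.735, 0], "spin": 0},
  {"hand": 60, "dp": [1, -0.735, 0], "spin": 0},
  {"hand": 60, "dp": [1, -0.735, 0], "spin": 0},
  {"hand": 60, "dp": [1, -0.735, 0], "spin": 0},
  {"hand": 60, "dp": [1, -0.735, 0], "spin": 0},
  {"hand": 60, "dp": [1, -0.735, 0], "spin": 0},
  {"hand": 60, "dp": [1, -0.735, 0], "spin": 0},
], force=25)

```text
time: 1.0
ee_pos: [0.3645, -0.3524, 0.2227]
eef_rot: [0.99, 0.143, 0.0, 0.0]
ft_force: [-0.3, 0.3, 0.7]
width: 0.0604
grip_force: 0.0
```

```bash
python3 p.py "[(.567,-.088,.21,0),(.567,-.088,.06,0),(.567,-.088,.022,0)]"
```

```text
now [ 0.3645 -0.3524  0.2227] 16.4 t 1.0
(0.567, -0.088, 0.21, 0) [1.0761, -0.7851, 0.0508] spin 0.0913 rows 6.7
(0.567, -0.088, 0.06, 0) [1.0761, -0.7851, 0.6508] spin 0.0913 rows 3.0
(0.567, -0.088, 0.022, 0) [1.0761, -0.7851, 0.8028] spin 0.0913 rows 0.8
```

carry_out([
  {"hand": 60, "dp": [1, -0.785, 0.04], "spin": 0.09},
  {"hand": 60, "dp": [1, -0.785, 0.04], "spin": 0.09},
  {"hand": 60, "dp": [1, -0.785, 0.04], "spin": 0.09},
  {"hand": 60, "dp": [1, -0.785, 0.04], "spin": 0.09},
  {"hand": 60, "dp": [1, -0.785, 0.04], "spin": 0.09},
  {"hand": 60, "dp": [1, -0.785, 0.04], "spin": 0.09},
  {"hand": 60, "dp": [1, -0.785, 0.04], "spin": 0.09},
  {"hand": 60, "dp": [1, -0.785, 0.04], "spin": 0.09},
  {"hand": 60, "dp": [1, -0.785, 0.04], "spin": 0.09},
])

```text
time: 1.9
ee_pos: [0.5484, -0.0975, 0.212]
eef_rot: [1.0, -0.001, -0.001, 0.0]
ft_force: [-0.6, -0.8, -0.3]
width: 0.0601
grip_force: 0.0
```

```bash
python3 p.py "[(.567,-.088,.21,0),(.567,-.088,.06,0),(.567,-.088,.022,0)]"
```

```text
now [ 0.5484 -0.0975  0.212 ] -0.1 t 1.9
(0.567, -0.088, 0.21, 0) [0.0745, -0.0379, 0.0079] spin -0.0004 rows 0.4
(0.567, -0.088, 0.06, 0) [0.0745, -0.0379, 0.6079] spin -0.0004 rows 3.0
(0.567, -0.088, 0.022, 0) [0.0745, -0.0379, 0.7599] spin -0.0004 rows 0.8
```

carry_out([
  {"hand": 60, "dp": [0.075, -0.038, 0.0], "spin": 0},
  {"hand": 60, "dp": [0.075, -0.038, 0.2], "spin": 0},
  {"hand": 60, "dp": [0.075, -0.038, 0.4], "spin": 0},
  {"hand": 60, "dp": [0.075, -0.038, 0.6], "spin": 0},
  {"hand": 60, "dp": [0.075, -0.038, 0.68], "spin": 0},
  {"hand": 60, "dp": [0.075, -0.038, 0.74], "spin": 0},
  {"hand": 60, "dp": [0.075, -0.038, 0.758], "spin": 0},
  {"hand": 60, "dp": [0.075, -0.038, 0.758], "spin": 0},
  {"hand": 25, "dp": [0.075, -0.038, 0.758], "spin": 0},
  {"hand": 25, "dp": [0.075, -0.038, 0.758], "spin": 0},
  {"hand": 25, "dp": [0.075, -0.038, 0.758], "spin": 0},
  {"hand": 25, "dp": [0.075, -0.038, 0.758], "spin": 0},
  {"hand": 25, "dp": [0.075, -0.038, 0.758], "spin": 0},
])

```text
time: 3.2
ee_pos: [0.5674, -0.0861, 0.0233]
eef_rot: [1.0, 0.0, 0.0, 0.0]
ft_force: [-1.5, -0.5, 3.4]
width: 0.0298
grip_force: 24.9
```

```bash
python3 p.py "[(.55,-.09,.21,0),(.48,-.36,.21,92),(.48,-.36,.06,92),(.48,-.36,.018,92)]"
```

```text
now [ 0.5674 -0.0861  0.0233] 0.0 t 3.2
(0.55, -0.09, 0.21, 0) [-0.0697, 0.0154, -0.7466] spin 0.0001 rows 3.8
(0.48, -0.36, 0.21, 92) [-0.35, 1.0953, -0.7466] spin -0.511 rows 10.7
(0.48, -0.36, 0.06, 92) [-0.35, 1.0953, -0.1466] spin -0.511 rows 3.0
(0.48, -0.36, 0.018, 92) [-0.35, 1.0953, 0.0214] spin -0.511 rows 0.8
```

carry_out([
  {"hand": 25, "dp": [-0.07, 0.01, -0.2], "spin": 0},
  {"hand": 25, "dp": [-0.07, 0.01, -0.4], "spin": 0},
  {"hand": 25, "dp": [-0.07, 0.01, -0.6], "spin": 0},
  {"hand": 25, "dp": [-0.07, 0.01, -0.75], "spin": 0},
  {"hand": 25, "dp": [-0.35, 1.0, -0.75], "spin": -0.51},
  {"hand": 25, "dp": [-0.35, 1.0, -0.75], "spin": -0.51},
  {"hand": 25, "dp": [-0.35, 1.0, -0.75], "spin": -0.51},
  {"hand": 25, "dp": [-0.35, 1.0, -0.75], "spin": -0.51},
  {"hand": 25, "dp": [-0.35, 1.0, -0.75], "spin": -0.51},
  {"hand": 25, "dp": [-0.35, 1.0, -0.75], "spin": -0.51},
  {"hand": 25, "dp": [-0.35, 1.0, -0.75], "spin": -0.51},
  {"hand": 25, "dp": [-0.35, 1.0, -0.75], "spin": -0.51},
  {"hand": 25, "dp": [-0.35, 1.0, -0.75], "spin": -0.51},
  {"hand": 25, "dp": [-0.35, 1.0, -0.75], "spin": -0.51},
  {"hand": 25, "dp": [-0.35, 1.0, -0.75], "spin": -0.51},
  {"hand": 25, "dp": [-0.35, 1.0, -0.75], "spin": -0.51},
], force=35)

```text
time: 4.8
ee_pos: [0.4796, -0.3362, 0.2104]
eef_rot: [0.695, 0.719, -0.0, -0.0]
ft_force: [0.5, 0.1, -1.7]
width: 0.0292
grip_force: 34.9
```

```bash
python3 p.py "[(.48,-.38,.21,92),(.48,-.38,.06,92),(.48,-.38,.018,92)]"; python3 -c "
from h import *
im=camera('side');cv2.imwrite('pics/s1.png',cv2.resize(im[80:330,180:460],(560,500))[:,:,::-1])"
```

```text
now [ 0.4796 -0.3362  0.2104] 92.0 t 4.8
(0.48, -0.38, 0.21, 92) [-0.175, -0.0044, 0.0015] spin -0.0002 rows 0.9
(0.48, -0.38, 0.06, 92) [-0.175, -0.0044, 0.6015] spin -0.0002 rows 3.0
(0.48, -0.38, 0.018, 92) [-0.175, -0.0044, 0.7695] spin -0.0002 rows 0.8
```

View pics/s1.png

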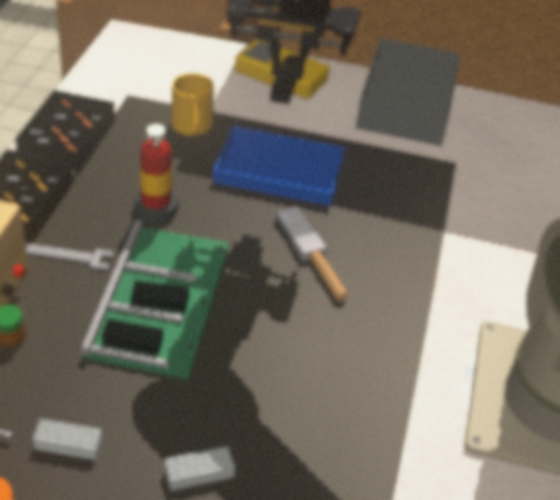

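```bash
python3 - <<'E'
from h import *
H=hsv(camera("top"));m=(H[...,0]>18)&(H[...,0]<30)&(H[...,1]>120)
print(blobs(m,"top",.085,100,(370,130,430,190)))
E
```

```text
[([401.7, 162.7], [0.6518, -0.4225], [0.076, 0.126], -58.9)]
```

carry_out([
  {"hand": 25, "dp": [-0.175, 0.02, 0.2], "spin": 0},
  {"hand": 25, "dp": [-0.175, 0.02, 0.4], "spin": 0},
  {"hand": 25, "dp": [-0.175, 0.02, 0.6], "spin": 0},
  {"hand": 25, "dp": [-0.175, 0.02, 0.68], "spin": 0},
  {"hand": 25, "dp": [-0.175, 0.02, 0.74], "spin": 0},
  {"hand": 25, "dp": [-0.175, 0.02, 0.765], "spin": 0},
  {"hand": 25, "dp": [-0.175, 0.02, 0.765], "spin": 0},
  {"hand": 25, "dp": [-0.175, 0.02, 0.765], "spin": 0},
  {"hand": 37, "dp": [-0.175, 0.02, 0.765], "spin": 0},
  {"hand": 37, "dp": [-0.175, 0.02, 0.765], "spin": 0},
  {"hand": 37, "dp": [-0.175, 0.02, 0.765], "spin": 0},
  {"hand": 37, "dp": [-0.175, 0.02, 0.6], "spin": 0},
  {"hand": 37, "dp": [-0.175, 0.02, 0.4], "spin": 0},
  {"hand": 60, "dp": [-0.175, 0.02, 0.2], "spin": 0},
  {"hand": 60, "dp": [-0.175, 0.02, 0.0], "spin": 0},
])

```text
time: 6.4
ee_pos: [0.486, -0.3796, 0.213]
eef_rot: [0.696, 0.718, 0.0, 0.0]
ft_force: [1.2, -0.6, 0.3]
width: 0.0463
grip_force: 0.0
```

```bash
python3 p.py "[(.564,.003,.21,9),(.564,.003,.06,9),(.564,.003,.022,9)]";  python3 -c "
from h import *
im=camera('side');cv2.imwrite('pics/s2.png',cv2.resize(im[100:290,220:400],(540,570))[:,:,::-1])"
```

```text
now [ 0.486  -0.3796  0.213 ] 91.8 t 6.4
(0.564, 0.003, 0.21, 9) [1.5198, 0.3603, 0.0121] spin 0.4601 rows 9.6
(0.564, 0.003, 0.06, 9) [1.5198, 0.3603, 0.6121] spin 0.4601 rows 3.0
(0.564, 0.003, 0.022, 9) [1.5198, 0.3603, 0.7641] spin 0.4601 rows 0.8
```

View pics/s2.png

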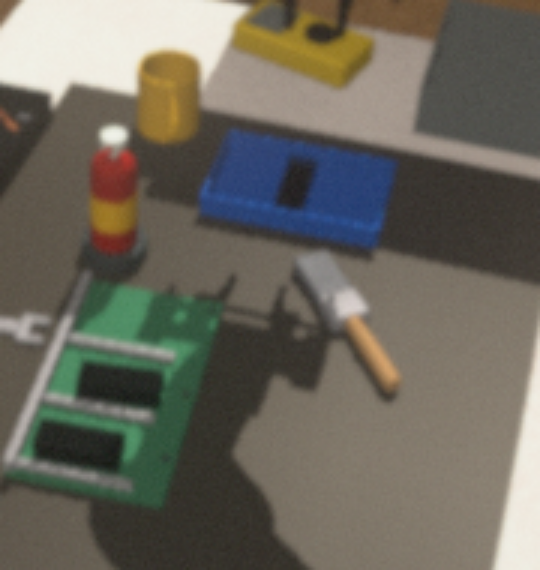

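carry_out([
  {"hand": 60, "dp": [1, 0.24, 0], "spin": 0.46},
  {"hand": 60, "dp": [1, 0.24, 0], "spin": 0.46},
  {"hand": 60, "dp": [1, 0.24, 0], "spin": 0.46},
  {"hand": 60, "dp": [1, 0.24, 0], "spin": 0.46},
  {"hand": 60, "dp": [1, 0.24, 0], "spin": 0.46},
  {"hand": 60, "dp": [1, 0.24, 0], "spin": 0.46},
  {"hand": 60, "dp": [1, 0.24, 0], "spin": 0.46},
  {"hand": 60, "dp": [1, 0.24, 0], "spin": 0.46},
  {"hand": 60, "dp": [1, 0.24, 0], "spin": 0.46},
  {"hand": 60, "dp": [1, 0.24, 0], "spin": 0.46},
  {"hand": 60, "dp": [1, 0.24, 0], "spin": 0.46},
], force=35)

```text
time: 7.55
ee_pos: [0.5383, -0.128, 0.2106]
eef_rot: [0.997, 0.078, 0.0, 0.0]
ft_force: [-0.3, 0.2, -0.5]
width: 0.06
grip_force: 0.0
```

```bash
python3 p.py "[(.564,.003,.21,9),(.564,.003,.06,9),(.564,.003,.022,9)]"; python3 m.py|head -3
```

```text
now [ 0.5383 -0.128   0.2106] 8.9 t 7.55
(0.564, 0.003, 0.21, 9) [0.1826, -0.5018, 0.0026] spin -0.0006 rows 2.7
(0.564, 0.003, 0.06, 9) [0.1826, -0.5018, 0.6026] spin -0.0006 rows 3.0
(0.564, 0.003, 0.022, 9) [0.1826, -0.5018, 0.7546] spin -0.0006 rows 0.8
silver [([155.5, 245.3], [0.4262, 0.2516], [0.037, 0.082], 32.9), ([151.7, 184.6], [0.5958, 0.2664], [0.037, 0.081], 9.2)]
green [([244.6, 193.0], [0.5665, -0.0099], [0.14, 0.269], -85.1)]
old [([245.2, 195.8], [0.5645, 0.0034], [0.027, 0.078], 9.4), ([278.6, 199.6], [0.5581, -0.0944], [0.095, 0.102], 2.9), ([215.1, 192.1], [0.5747, 0.0877], [0.029, 0.08], 6.3)]
```

carry_out([
  {"hand": 60, "dp": [0.183, -0.502, 0.0], "spin": 0},
  {"hand": 60, "dp": [0.183, -0.502, 0.0], "spin": 0},
  {"hand": 60, "dp": [0.183, -0.502, 0.0], "spin": 0},
  {"hand": 60, "dp": [0.183, -0.502, 0.2], "spin": 0},
  {"hand": 60, "dp": [0.183, -0.502, 0.4], "spin": 0},
  {"hand": 60, "dp": [0.183, -0.502, 0.6], "spin": 0},
  {"hand": 60, "dp": [0.183, -0.502, 0.68], "spin": 0},
  {"hand": 60, "dp": [0.183, -0.502, 0.74], "spin": 0},
  {"hand": 60, "dp": [0.183, -0.502, 0.756], "spin": 0},
  {"hand": 60, "dp": [0.183, -0.502, 0.756], "spin": 0},
  {"hand": 25, "dp": [0.183, -0.502, 0.756], "spin": 0},
  {"hand": 25, "dp": [0.183, -0.502, 0.756], "spin": 0},
  {"hand": 25, "dp": [0.183, -0.502, 0.756], "spin": 0},
  {"hand": 25, "dp": [0.183, -0.502, 0.756], "spin": 0},
  {"hand": 25, "dp": [0.183, -0.502, 0.6], "spin": 0},
  {"hand": 25, "dp": [0.183, -0.502, 0.4], "spin": 0},
  {"hand": 25, "dp": [0.183, -0.502, 0.2], "spin": 0},
  {"hand": 25, "dp": [0.183, -0.502, 0.0], "spin": 0},
  {"hand": 25, "dp": [0.183, -0.502, 0.0], "spin": 0},
])

```text
time: 9.5
ee_pos: [0.5671, 0.0037, 0.2181]
eef_rot: [0.997, 0.079, 0.006, 0.001]
ft_force: [0.3, -0.3, -0.3]
width: 0.0247
grip_force: 0.0
```

```bash
python3 p.py "[(.43,-.36,.21,92)]"
```

```text
now [0.5671 0.0037 0.2181] 9.0 t 9.5
(0.43, -0.36, 0.21, 92) [-0.7695, 1.3509, 0.0323] spin -0.461 rows 9.7
```

```bash
python3 - <<'E'
from h import *
cv2.imwrite("pics/c2.png",np.hstack([cv2.resize(camera('side')[120:300,180:400],(440,360)),cv2.resize(camera('top')[150:240,190:300],(352,360))[:,:352]])[:,:,::-1])
E
```

```text
(no output)
```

View pics/c2.png

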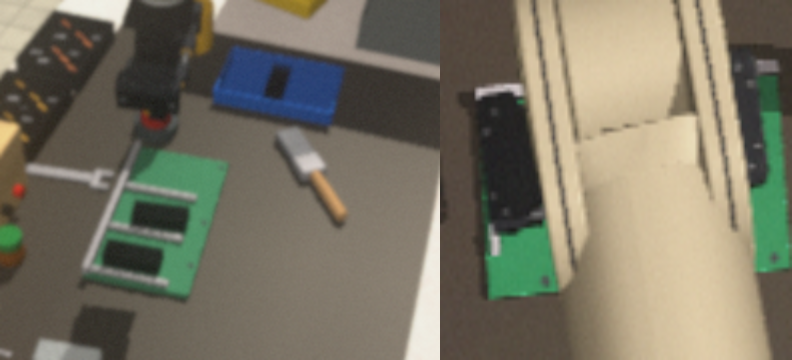

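The bar slipped because the lift began before the fingers had closed; it is still in bay 1. I'll retry with more closing time.

carry_out([
  {"hand": 60, "dp": [0.0, 0, 0.0], "spin": 0},
  {"hand": 60, "dp": [0.0, 0, 0.0], "spin": 0},
  {"hand": 60, "dp": [0.0, 0, 0.2], "spin": 0},
  {"hand": 60, "dp": [0.0, 0, 0.4], "spin": 0},
  {"hand": 60, "dp": [0.0, 0, 0.6], "spin": 0},
  {"hand": 50, "dp": [0.0, 0, 0.7], "spin": 0},
  {"hand": 50, "dp": [0.0, 0, 0.756], "spin": 0},
  {"hand": 50, "dp": [0.0, 0, 0.756], "spin": 0},
  {"hand": 20, "dp": [0.0, 0, 0.756], "spin": 0},
  {"hand": 20, "dp": [0.0, 0, 0.756], "spin": 0},
  {"hand": 20, "dp": [0.0, 0, 0.756], "spin": 0},
  {"hand": 20, "dp": [0.0, 0, 0.756], "spin": 0},
  {"hand": 20, "dp": [0.0, 0, 0.756], "spin": 0},
  {"hand": 20, "dp": [0.0, 0, 0.756], "spin": 0},
  {"hand": 20, "dp": [0.0, 0, 0.756], "spin": 0},
])

```text
time: 11.1
ee_pos: [0.5642, 0.003, 0.022]
eef_rot: [0.997, 0.078, 0.0, 0.0]
ft_force: [-1.2, 0.0, 6.4]
width: 0.0295
grip_force: 35.0
```

```bash
python3 p.py "[(.43,-.36,.21,92)]"
```

```text
now [0.5642 0.003  0.022 ] 9.0 t 11.1
(0.43, -0.36, 0.21, 92) [-0.7573, 1.3503, -0.752] spin -0.4611 rows 9.7
```

carry_out([
  {"hand": 20, "dp": [0, 0, -0.1], "spin": 0},
  {"hand": 20, "dp": [0, 0, -0.3], "spin": 0},
  {"hand": 20, "dp": [0, 0, -0.5], "spin": 0},
  {"hand": 20, "dp": [0, 0, -0.75], "spin": 0},
  {"hand": 20, "dp": [0, 0, -0.75], "spin": 0},
  {"hand": 20, "dp": [-0.56, 1.0, -0.75], "spin": -0.46},
  {"hand": 20, "dp": [-0.56, 1.0, -0.75], "spin": -0.46},
  {"hand": 20, "dp": [-0.56, 1.0, -0.75], "spin": -0.46},
  {"hand": 20, "dp": [-0.56, 1.0, -0.75], "spin": -0.46},
  {"hand": 20, "dp": [-0.56, 1.0, -0.75], "spin": -0.46},
  {"hand": 20, "dp": [-0.56, 1.0, -0.75], "spin": -0.46},
  {"hand": 20, "dp": [-0.56, 1.0, -0.75], "spin": -0.46},
  {"hand": 20, "dp": [-0.56, 1.0, -0.75], "spin": -0.46},
  {"hand": 20, "dp": [-0.56, 1.0, -0.75], "spin": -0.46},
  {"hand": 20, "dp": [-0.56, 1.0, -0.75], "spin": -0.46},
  {"hand": 20, "dp": [-0.56, 1.0, -0.75], "spin": -0.46},
])

```text
time: 12.7
ee_pos: [0.4641, -0.2658, 0.2081]
eef_rot: [0.694, 0.72, -0.0, -0.001]
ft_force: [0.5, -0.0, -0.6]
width: 0.0296
grip_force: 35.0
```

```bash
python3 p.py "[(.432,-.36,.21,92),(.432,-.36,.06,92),(.432,-.36,.018,92)]"
```

```text
now [ 0.4641 -0.2658  0.2081] 92.1 t 12.7
(0.432, -0.36, 0.21, 92) [-0.3719, -0.1424, -0.0076] spin 0.0006 rows 2.0
(0.432, -0.36, 0.06, 92) [-0.3719, -0.1424, 0.5924] spin 0.0006 rows 3.0
(0.432, -0.36, 0.018, 92) [-0.3719, -0.1424, 0.7604] spin 0.0006 rows 0.8
```

carry_out([
  {"hand": 20, "dp": [-0.372, -0.14, 0.0], "spin": 0},
  {"hand": 20, "dp": [-0.372, -0.14, 0.0], "spin": 0},
  {"hand": 20, "dp": [-0.372, -0.14, 0.2], "spin": 0},
  {"hand": 20, "dp": [-0.372, -0.14, 0.4], "spin": 0},
  {"hand": 20, "dp": [-0.372, -0.14, 0.6], "spin": 0},
  {"hand": 20, "dp": [-0.372, -0.14, 0.7], "spin": 0},
  {"hand": 20, "dp": [-0.372, -0.14, 0.757], "spin": 0},
  {"hand": 20, "dp": [-0.372, -0.14, 0.757], "spin": 0},
  {"hand": 20, "dp": [-0.372, -0.14, 0.757], "spin": 0},
  {"hand": 36, "dp": [-0.372, -0.14, 0.757], "spin": 0},
  {"hand": 36, "dp": [-0.372, -0.14, 0.757], "spin": 0},
  {"hand": 36, "dp": [-0.372, -0.14, 0.757], "spin": 0},
  {"hand": 36, "dp": [-0.372, -0.14, 0.7], "spin": 0},
  {"hand": 36, "dp": [-0.372, -0.14, 0.6], "spin": 0},
  {"hand": 60, "dp": [-0.372, -0.14, 0.4], "spin": 0},
  {"hand": 60, "dp": [-0.372, -0.14, 0.2], "spin": 0},
  {"hand": 60, "dp": [-0.372, -0.14, 0.0], "spin": 0},
])

```text
time: 14.4
ee_pos: [0.4325, -0.3594, 0.2125]
eef_rot: [0.696, 0.718, 0.0, 0.001]
ft_force: [0.7, 0.2, -0.2]
width: 0.0527
grip_force: 0.0
```

```bash
python3 p.py "[(.574,.088,.21,6)]"; python3 - <<'E'
from h import *
im=camera("top");H=hsv(im);print("old",blobs(H[...,2]<40,"top",.034,100,(203,170,298,220)))
print(silver(im))
print(blobs(H[...,2]<40,"top",.028,50,(345,185,402,268)))
E
```

```text
now [ 0.4325 -0.3594  0.2125] 91.8 t 14.4
(0.574, 0.088, 0.21, 6) [1.7704, 0.623, 0.0099] spin 0.4769 rows 10.0
old [([215.1, 192.2], [0.575, 0.0881], [0.028, 0.079], 6.5)]
[([155.2, 245.2], [0.4261, 0.2514], [0.037, 0.081], 32.9), ([151.9, 185.1], [0.5945, 0.2664], [0.037, 0.084], 8.3)]
[([397.5, 262.3], [0.3822, -0.4217], [0.025, 0.028], -1.5), ([372.3, 244.1], [0.432, -0.3549], [0.028, 0.077], -89.7), ([373.0, 225.1], [0.4843, -0.358], [0.028, 0.08], -87.1)]
```

Two bars are flat in the tray. Going for the third.

carry_out([
  {"hand": 60, "dp": [1, 0.35, 0], "spin": 0.477},
  {"hand": 60, "dp": [1, 0.35, 0], "spin": 0.477},
  {"hand": 60, "dp": [1, 0.35, 0], "spin": 0.477},
  {"hand": 60, "dp": [1, 0.35, 0], "spin": 0.477},
  {"hand": 60, "dp": [1, 0.35, 0], "spin": 0.477},
  {"hand": 60, "dp": [1, 0.35, 0], "spin": 0.477},
  {"hand": 60, "dp": [1, 0.35, 0], "spin": 0.477},
  {"hand": 60, "dp": [1, 0.35, 0], "spin": 0.477},
  {"hand": 60, "dp": [1, 0.35, 0], "spin": 0.477},
  {"hand": 60, "dp": [1, 0.35, 0], "spin": 0.477},
  {"hand": 60, "dp": [1, 0.35, 0], "spin": 0.477},
  {"hand": 60, "dp": [1, 0.35, 0], "spin": 0.477},
])

```text
time: 15.65
ee_pos: [0.5123, -0.107, 0.2101]
eef_rot: [0.999, 0.052, 0.0, 0.0]
ft_force: [-0.1, 0.2, -0.1]
width: 0.0598
grip_force: 0.0
```

```bash
python3 p.py "[(.575,.088,.21,6.4),(.575,.088,.022,6.4)]"
```

```text
now [ 0.5123 -0.107   0.2101] 5.9 t 15.65
(0.575, 0.088, 0.21, 6.4) [0.3301, -0.7499, 0.0005] spin -0.0027 rows 4.1
(0.575, 0.088, 0.022, 6.4) [0.3301, -0.7499, 0.7525] spin -0.0027 rows 3.8
```

carry_out([
  {"hand": 60, "dp": [0.33, -0.75, 0.0], "spin": 0},
  {"hand": 60, "dp": [0.33, -0.75, 0.0], "spin": 0},
  {"hand": 60, "dp": [0.33, -0.75, 0.0], "spin": 0},
  {"hand": 60, "dp": [0.33, -0.75, 0.0], "spin": 0},
  {"hand": 60, "dp": [0.33, -0.75, 0.0], "spin": 0},
  {"hand": 60, "dp": [0.33, -0.75, 0.2], "spin": 0},
  {"hand": 60, "dp": [0.33, -0.75, 0.4], "spin": 0},
  {"hand": 60, "dp": [0.33, -0.75, 0.6], "spin": 0},
  {"hand": 50, "dp": [0.33, -0.75, 0.7], "spin": 0},
  {"hand": 50, "dp": [0.33, -0.75, 0.752], "spin": 0},
  {"hand": 50, "dp": [0.33, -0.75, 0.752], "spin": 0},
  {"hand": 20, "dp": [0.33, -0.75, 0.752], "spin": 0},
  {"hand": 20, "dp": [0.33, -0.75, 0.752], "spin": 0},
  {"hand": 20, "dp": [0.33, -0.75, 0.752], "spin": 0},
  {"hand": 20, "dp": [0.33, -0.75, 0.752], "spin": 0},
  {"hand": 20, "dp": [0.33, -0.75, 0.752], "spin": 0},
  {"hand": 20, "dp": [0.33, -0.75, 0.752], "spin": 0},
  {"hand": 20, "dp": [0.33, -0.75, 0.752], "spin": 0},
])

```text
time: 17.45
ee_pos: [0.5755, 0.088, 0.022]
eef_rot: [0.999, 0.052, 0.001, 0.0]
ft_force: [-1.5, 0.4, 7.1]
width: 0.0296
grip_force: 35.0
```

```bash
python3 p.py "[(.535,-.345,.21,92)]"
```

```text
now [0.5755 0.088  0.022 ] 5.9 t 17.45
(0.535, -0.345, 0.21, 92) [-0.3406, 1.7057, -0.7519] spin -0.4781 rows 10.0
```

carry_out([
  {"hand": 20, "dp": [0, 0, -0.1], "spin": 0},
  {"hand": 20, "dp": [0, 0, -0.3], "spin": 0},
  {"hand": 20, "dp": [0, 0, -0.5], "spin": 0},
  {"hand": 20, "dp": [0, 0, -0.75], "spin": 0},
  {"hand": 20, "dp": [0, 0, -0.75], "spin": 0},
  {"hand": 20, "dp": [-0.3, 1.0, -0.75], "spin": -0.478},
  {"hand": 20, "dp": [-0.3, 1.0, -0.75], "spin": -0.478},
  {"hand": 20, "dp": [-0.3, 1.0, -0.75], "spin": -0.478},
  {"hand": 20, "dp": [-0.3, 1.0, -0.75], "spin": -0.478},
  {"hand": 20, "dp": [-0.3, 1.0, -0.75], "spin": -0.478},
  {"hand": 20, "dp": [-0.3, 1.0, -0.75], "spin": -0.478},
  {"hand": 20, "dp": [-0.3, 1.0, -0.75], "spin": -0.478},
  {"hand": 20, "dp": [-0.3, 1.0, -0.75], "spin": -0.478},
  {"hand": 20, "dp": [-0.3, 1.0, -0.75], "spin": -0.478},
  {"hand": 20, "dp": [-0.3, 1.0, -0.75], "spin": -0.478},
  {"hand": 20, "dp": [-0.3, 1.0, -0.75], "spin": -0.478},
])

```text
time: 19.05
ee_pos: [0.5257, -0.1687, 0.2079]
eef_rot: [0.693, 0.721, -0.0, -0.0]
ft_force: [0.5, 0.7, -1.2]
width: 0.0297
grip_force: 35.0
```

```bash
python3 p.py "[(.536,-.345,.21,92),(.536,-.345,.018,92)]"
```

```text
now [ 0.5257 -0.1687  0.2079] 92.3 t 19.05
(0.536, -0.345, 0.21, 92) [-0.7064, 0.0127, -0.0083] spin 0.0018 rows 3.5
(0.536, -0.345, 0.018, 92) [-0.7064, 0.0127, 0.7597] spin 0.0018 rows 3.8
```

carry_out([
  {"hand": 20, "dp": [-0.706, 0.022, 0.0], "spin": 0},
  {"hand": 20, "dp": [-0.706, 0.022, 0.0], "spin": 0},
  {"hand": 20, "dp": [-0.706, 0.022, 0.0], "spin": 0},
  {"hand": 20, "dp": [-0.706, 0.022, 0.0], "spin": 0},
  {"hand": 20, "dp": [-0.706, 0.022, 0.2], "spin": 0},
  {"hand": 20, "dp": [-0.706, 0.022, 0.4], "spin": 0},
  {"hand": 20, "dp": [-0.706, 0.022, 0.6], "spin": 0},
  {"hand": 20, "dp": [-0.706, 0.022, 0.68], "spin": 0},
  {"hand": 20, "dp": [-0.706, 0.022, 0.755], "spin": 0},
  {"hand": 20, "dp": [-0.706, 0.022, 0.755], "spin": 0},
  {"hand": 20, "dp": [-0.706, 0.022, 0.755], "spin": 0},
  {"hand": 34, "dp": [-0.706, 0.022, 0.755], "spin": 0},
  {"hand": 34, "dp": [-0.706, 0.022, 0.755], "spin": 0},
  {"hand": 34, "dp": [-0.706, 0.022, 0.755], "spin": 0},
  {"hand": 34, "dp": [-0.706, 0.022, 0.7], "spin": 0},
  {"hand": 34, "dp": [-0.706, 0.022, 0.6], "spin": 0},
  {"hand": 60, "dp": [-0.706, 0.022, 0.4], "spin": 0},
  {"hand": 60, "dp": [-0.706, 0.022, 0.2], "spin": 0},
  {"hand": 60, "dp": [-0.706, 0.022, 0.0], "spin": 0},
])

```text
time: 20.95
ee_pos: [0.5376, -0.3444, 0.212]
eef_rot: [0.695, 0.719, 0.0, 0.001]
ft_force: [0.8, 0.2, -1.4]
width: 0.0507
grip_force: 0.0
```

```bash
python3 - <<'E'
from h import *
from p import plan
im=camera("top");H=hsv(im);print("jig",blobs(H[...,2]<40,"top",.034,100,(203,170,298,220)))
print(silver(im))
im=camera("side");cv2.imwrite("pics/s3.png",cv2.resize(im[100:340,160:400],(600,600))[:,:,::-1])
plan((.5,.0,.2,6),(.594,.266,.2,8.5))
E
```

```text
jig []
[([154.9, 244.9], [0.4257, 0.2523], [0.035, 0.081], 32.2), ([151.7, 185.0], [0.5945, 0.2664], [0.037, 0.084], 8.3)]
now [ 0.5409 -0.3457  0.2179] 92.0 t 21.05
(0.5, 0.0, 0.2, 6) [1.3875, -0.1154, 0.0717] spin 0.4777 rows 10.0
(0.594, 0.266, 0.2, 8.5) [2.4378, 0.2974, 0.0717] spin 0.4639 rows 5.6
```

View pics/s3.png

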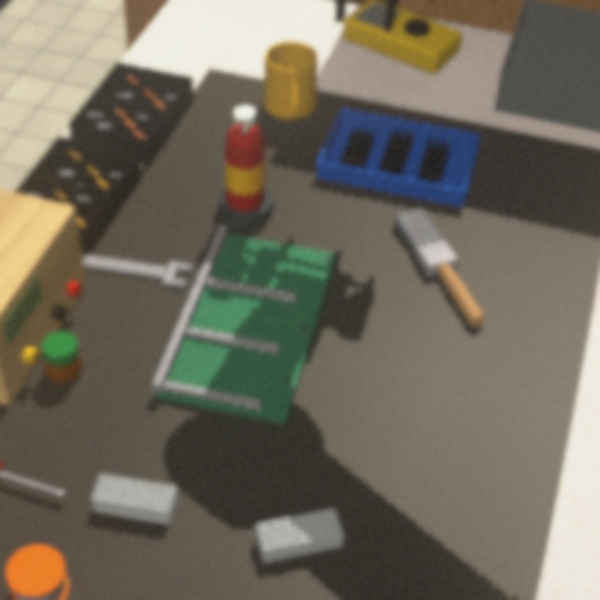

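All three black bars lie flat in the tray and the jig is empty. On to the silver bars.

carry_out([
  {"hand": 60, "dp": [1, 0.12, 0.02], "spin": 0.464},
  {"hand": 60, "dp": [1, 0.12, 0.02], "spin": 0.464},
  {"hand": 60, "dp": [1, 0.12, 0.02], "spin": 0.464},
  {"hand": 60, "dp": [1, 0.12, 0.02], "spin": 0.464},
  {"hand": 60, "dp": [1, 0.12, 0.02], "spin": 0.464},
  {"hand": 60, "dp": [1, 0.12, 0.02], "spin": 0.464},
  {"hand": 60, "dp": [1, 0.12, 0.02], "spin": 0.464},
  {"hand": 60, "dp": [1, 0.12, 0.02], "spin": 0.464},
  {"hand": 60, "dp": [1, 0.12, 0.02], "spin": 0.464},
  {"hand": 60, "dp": [1, 0.12, 0.02], "spin": 0.464},
  {"hand": 60, "dp": [1, 0.12, 0.02], "spin": 0.464},
])

```text
time: 22.15
ee_pos: [0.5592, -0.0937, 0.2045]
eef_rot: [0.997, 0.073, 0.001, 0.0]
ft_force: [0.6, 0.3, 0.4]
width: 0.0605
grip_force: 0.0
```

carry_out([
  {"hand": 60, "dp": [0.15, -1, 0.02], "spin": 0},
  {"hand": 60, "dp": [0.15, -1, 0.02], "spin": 0},
  {"hand": 60, "dp": [0.15, -1, 0.02], "spin": 0},
  {"hand": 60, "dp": [0.15, -1, 0.02], "spin": 0},
  {"hand": 60, "dp": [0.15, -1, 0.02], "spin": 0},
  {"hand": 60, "dp": [0.15, -1, 0.02], "spin": 0},
  {"hand": 60, "dp": [0.15, -1, 0.02], "spin": 0},
])

```text
time: 22.85
ee_pos: [0.5589, 0.1609, 0.199]
eef_rot: [0.997, 0.077, 0.0, -0.0]
ft_force: [0.6, -1.3, -0.8]
width: 0.0598
grip_force: 0.0
```

```bash
python3 - <<'E'
from h import *
from p import plan
im=camera("top");print(silver(im))
plan((.596,.2695,.2,8.5),(.596,.2695,.013,8.5))
E
```

```text
[([151.7, 246.7], [0.4207, 0.2603], [0.016, 0.08], 32.2)]
now [0.5594 0.1588 0.1988] 8.7 t 22.9
(0.596, 0.2695, 0.2, 8.5) [0.2114, -0.4157, -0.0048] spin 0.0009 rows 2.3
(0.596, 0.2695, 0.013, 8.5) [0.2114, -0.4157, 0.7432] spin 0.0009 rows 3.7
```

carry_out([
  {"hand": 60, "dp": [0.21, -0.416, 0.0], "spin": 0},
  {"hand": 60, "dp": [0.21, -0.416, 0.0], "spin": 0},
  {"hand": 60, "dp": [0.21, -0.416, 0.0], "spin": 0},
  {"hand": 60, "dp": [0.21, -0.416, 0.2], "spin": 0},
  {"hand": 60, "dp": [0.21, -0.416, 0.4], "spin": 0},
  {"hand": 60, "dp": [0.21, -0.416, 0.6], "spin": 0},
  {"hand": 60, "dp": [0.21, -0.416, 0.68], "spin": 0},
  {"hand": 55, "dp": [0.21, -0.416, 0.743], "spin": 0},
  {"hand": 55, "dp": [0.21, -0.416, 0.743], "spin": 0},
  {"hand": 20, "dp": [0.21, -0.416, 0.743], "spin": 0},
  {"hand": 20, "dp": [0.21, -0.416, 0.743], "spin": 0},
  {"hand": 20, "dp": [0.21, -0.416, 0.743], "spin": 0},
  {"hand": 20, "dp": [0.21, -0.416, 0.743], "spin": 0},
  {"hand": 20, "dp": [0.21, -0.416, 0.743], "spin": 0},
  {"hand": 20, "dp": [0.21, -0.416, 0.743], "spin": 0},
  {"hand": 20, "dp": [0.21, -0.416, 0.743], "spin": 0},
  {"hand": 20, "dp": [0.21, -0.416, 0.743], "spin": 0},
])

```text
time: 24.6
ee_pos: [0.5965, 0.2697, 0.0137]
eef_rot: [0.997, 0.074, 0.001, -0.0]
ft_force: [-0.7, -0.9, 6.3]
width: 0.0299
grip_force: 35.0
```

```bash
python3 p.py "[(.575,.092,.12,4.9)]"
```

```text
now [0.5965 0.2697 0.0137] 8.5 t 24.6
(0.575, 0.092, 0.12, 4.9) [-0.1897, 0.6904, -0.425] spin 0.0198 rows 4.2
```

carry_out([
  {"hand": 20, "dp": [0, 0, -0.1], "spin": 0},
  {"hand": 20, "dp": [0, 0, -0.3], "spin": 0},
  {"hand": 20, "dp": [0, 0, -0.43], "spin": 0},
  {"hand": 20, "dp": [-0.187, 0.69, -0.43], "spin": 0.02},
  {"hand": 20, "dp": [-0.187, 0.69, -0.43], "spin": 0.02},
  {"hand": 20, "dp": [-0.187, 0.69, -0.43], "spin": 0.02},
  {"hand": 20, "dp": [-0.187, 0.69, -0.43], "spin": 0.02},
  {"hand": 20, "dp": [-0.187, 0.69, -0.43], "spin": 0.02},
  {"hand": 20, "dp": [-0.187, 0.69, -0.43], "spin": 0.02},
  {"hand": 20, "dp": [-0.187, 0.69, -0.43], "spin": 0.02},
])

```text
time: 25.6
ee_pos: [0.575, 0.0937, 0.1204]
eef_rot: [0.999, 0.043, 0.0, -0.0]
ft_force: [0.7, -0.4, -1.9]
width: 0.0294
grip_force: 35.0
```

```bash
python3 p.py "[(.576,.092,.12,4.9),(.576,.092,.0247,4.9)]"
```

```text
now [0.575  0.0937 0.1204] 5.0 t 25.6
(0.576, 0.092, 0.12, 4.9) [0.0035, 0.007, 0.0015] spin 0.0004 rows 0.0
(0.576, 0.092, 0.0247, 4.9) [0.0035, 0.007, 0.3827] spin 0.0004 rows 1.9
```

carry_out([
  {"hand": 20, "dp": [0.0035, 0.007, 0.2], "spin": 0},
  {"hand": 20, "dp": [0.0035, 0.007, 0.3], "spin": 0},
  {"hand": 20, "dp": [0.0035, 0.007, 0.36], "spin": 0},
  {"hand": 20, "dp": [0.0035, 0.007, 0.383], "spin": 0},
  {"hand": 20, "dp": [0.0035, 0.007, 0.383], "spin": 0},
  {"hand": 40, "dp": [0.0035, 0.007, 0.383], "spin": 0},
  {"hand": 40, "dp": [0.0035, 0.007, 0.383], "spin": 0},
  {"hand": 40, "dp": [0.0035, 0.007, 0.383], "spin": 0},
  {"hand": 40, "dp": [0.0035, 0.007, 0.3], "spin": 0},
  {"hand": 40, "dp": [0.0035, 0.007, 0.15], "spin": 0},
  {"hand": 0, "dp": [-0.3, 0.007, 0.15], "spin": 0},
  {"hand": 0, "dp": [-0.3, 0.007, 0.15], "spin": 0},
  {"hand": 0, "dp": [-0.3, 0.007, 0.15], "spin": 0},
  {"hand": 0, "dp": [-0.3, 0.007, 0.2], "spin": 0},
  {"hand": 0, "dp": [-0.3, 0.007, 0.25], "spin": 0},
  {"hand": 0, "dp": [-0.3, 0.007, 0.25], "spin": 0},
  {"hand": 0, "dp": [-0.3, 0.007, 0.25], "spin": 0},
], force=10)

```text
time: 27.3
ee_pos: [0.5005, 0.0841, 0.0569]
eef_rot: [0.999, 0.043, -0.001, -0.0]
ft_force: [-0.9, 0.2, 1.0]
width: 0.001
grip_force: 0.0
```

```bash
python3 - <<'E'
from h import *
from p import plan
plan((.5,.088,.021,4.9),(.512,.089,.021,4.9),(.526,.09,.021,4.9),(.536,.091,.021,4.9),(.539,.091,.021,4.9))
im=camera("side");cv2.imwrite("pics/s4.png",cv2.resize(im[180:300,200:320],(480,480))[:,:,::-1])
E
```

```text
now [0.5005 0.0841 0.0569] 4.9 t 27.3
(0.5, 0.088, 0.021, 4.9) [-0.0005, -0.0155, 0.1438] spin -0.0001 rows 0.7
(0.512, 0.089, 0.021, 4.9) [0.0477, -0.0155, 0.1438] spin -0.0001 rows 0.2
(0.526, 0.09, 0.021, 4.9) [0.1038, -0.0147, 0.1438] spin -0.0001 rows 0.3
(0.536, 0.091, 0.021, 4.9) [0.144, -0.0153, 0.1438] spin -0.0001 rows 0.2
(0.539, 0.091, 0.021, 4.9) [0.1559, -0.0142, 0.1438] spin -0.0001 rows 0.1
```

View pics/s4.png

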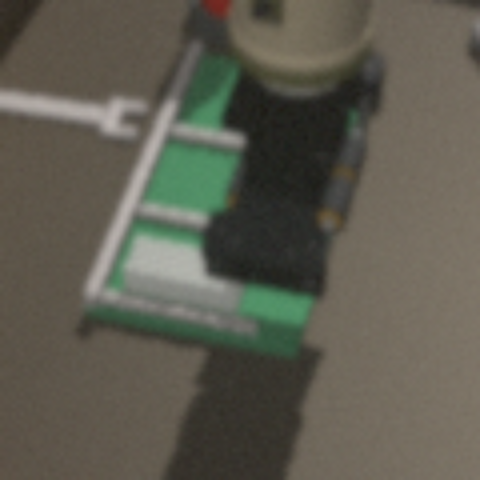

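carry_out([
  {"hand": 0, "dp": [0, -0.014, 0.1], "spin": 0},
  {"hand": 0, "dp": [0, -0.014, 0.145], "spin": 0},
  {"hand": 0, "dp": [0.03, -0.014, 0.145], "spin": 0},
  {"hand": 0, "dp": [0.06, -0.014, 0.145], "spin": 0},
  {"hand": 0, "dp": [0.08, -0.014, 0.145], "spin": 0},
  {"hand": 0, "dp": [0.095, -0.014, 0.145], "spin": 0},
  {"hand": 0, "dp": [0.11, -0.014, 0.145], "spin": 0},
  {"hand": 0, "dp": [0.12, -0.014, 0.145], "spin": 0},
  {"hand": 0, "dp": [0.13, -0.014, 0.145], "spin": 0},
  {"hand": 0, "dp": [0.136, -0.014, 0.145], "spin": 0},
  {"hand": 0, "dp": [0.142, -0.014, 0.145], "spin": 0},
  {"hand": 0, "dp": [0.142, -0.014, 0.145], "spin": 0},
])

```text
time: 28.55
ee_pos: [0.5358, 0.0904, 0.0216]
eef_rot: [0.999, 0.042, 0.0, 0.0]
ft_force: [0.3, -0.5, 0.4]
width: 0.0006
grip_force: 0.0
```

Now stepping 1 mm at a time until the force rises.

carry_out([
  {"hand": 0, "dp": [0.004, 0, 0], "spin": 0},
  {"hand": 0, "dp": [0.008, 0, 0], "spin": 0},
  {"hand": 0, "dp": [0.008, 0, 0], "spin": 0},
])

```text
time: 28.85
ee_pos: [0.5377, 0.0905, 0.0215]
eef_rot: [0.999, 0.042, 0.0, 0.0]
ft_force: [-0.6, 0.2, 0.9]
width: 0.0006
grip_force: 0.0
```

carry_out([
  {"hand": 0, "dp": [0.004, 0, 0], "spin": 0},
  {"hand": 0, "dp": [0.008, 0, 0], "spin": 0},
  {"hand": 0, "dp": [0.008, 0, 0], "spin": 0},
])

```text
time: 29.15
ee_pos: [0.5379, 0.0905, 0.0212]
eef_rot: [0.999, 0.043, -0.002, 0.0]
ft_force: [-8.9, -1.0, 6.8]
width: 0.0003
grip_force: 4.5
```

carry_out([
  {"hand": 0, "dp": [0.004, 0, 0], "spin": 0},
  {"hand": 0, "dp": [0.008, 0, 0], "spin": 0},
  {"hand": 0, "dp": [0.008, 0, 0], "spin": 0},
])

```text
time: 29.45
ee_pos: [0.538, 0.0906, 0.0209]
eef_rot: [0.999, 0.043, -0.004, 0.001]
ft_force: [-17.7, -2.1, 13.8]
width: 0.0004
grip_force: 8.9
```

carry_out([
  {"hand": 0, "dp": [-0.04, 0, 0], "spin": 0},
  {"hand": 0, "dp": [-0.06, 0, 0], "spin": 0},
  {"hand": 0, "dp": [-0.06, 0, -0.16], "spin": 0},
  {"hand": 0, "dp": [-0.06, 0, -0.16], "spin": 0},
  {"hand": 0, "dp": [0.15, 0.15, -0.16], "spin": 0},
  {"hand": 0, "dp": [0.15, 0.15, -0.16], "spin": 0},
  {"hand": 0, "dp": [0.15, 0.15, -0.16], "spin": 0},
])

```text
time: 30.15
ee_pos: [0.5839, 0.0546, 0.0613]
eef_rot: [0.999, 0.041, 0.001, 0.0]
ft_force: [-0.8, -0.1, 0.4]
width: 0.0004
grip_force: 0.0
```

```bash
python3 p.py "[(.589,.054,.06,4.9),(.589,.054,.0205,4.9),(.5877,.0667,.0205,4.9)]"
```

```text
now [0.5839 0.0546 0.0613] 4.7 t 30.15
(0.589, 0.054, 0.06, 4.9) [0.02, 0.0041, 0.0051] spin -0.0013 rows 0.1
(0.589, 0.054, 0.0205, 4.9) [0.02, 0.0041, 0.1631] spin -0.0013 rows 0.8
(0.5877, 0.0667, 0.0205, 4.9) [0.0189, -0.0469, 0.1631] spin -0.0013 rows 0.3
```

carry_out([
  {"hand": 0, "dp": [0.02, 0.004, 0.06], "spin": -0.001},
  {"hand": 0, "dp": [0.02, 0.004, 0.12], "spin": -0.001},
  {"hand": 0, "dp": [0.02, 0.004, 0.163], "spin": -0.001},
  {"hand": 0, "dp": [0.02, 0.004, 0.163], "spin": -0.001},
  {"hand": 0, "dp": [0.02, -0.01, 0.163], "spin": -0.001},
  {"hand": 0, "dp": [0.02, -0.02, 0.163], "spin": -0.001},
  {"hand": 0, "dp": [0.02, -0.03, 0.163], "spin": -0.001},
  {"hand": 0, "dp": [0.02, -0.036, 0.163], "spin": -0.001},
  {"hand": 0, "dp": [0.02, -0.042, 0.163], "spin": -0.001},
  {"hand": 0, "dp": [0.02, -0.046, 0.163], "spin": -0.001},
  {"hand": 0, "dp": [0.02, -0.046, 0.163], "spin": -0.001},
])

```text
time: 31.25
ee_pos: [0.5863, 0.0686, 0.0209]
eef_rot: [0.999, 0.044, 0.0, 0.0]
ft_force: [-0.2, -0.1, -0.4]
width: 0.0008
grip_force: 0.0
```

carry_out([
  {"hand": 0, "dp": [0, -0.004, 0], "spin": 0},
  {"hand": 0, "dp": [0, -0.008, 0], "spin": 0},
  {"hand": 0, "dp": [0, -0.008, 0], "spin": 0},
])

```text
time: 31.55
ee_pos: [0.586, 0.0707, 0.0208]
eef_rot: [0.999, 0.044, 0.0, 0.0]
ft_force: [-0.8, -1.3, 0.8]
width: 0.0004
grip_force: 0.1
```

carry_out([
  {"hand": 0, "dp": [0, -0.004, 0], "spin": 0},
  {"hand": 0, "dp": [0, -0.008, 0], "spin": 0},
  {"hand": 0, "dp": [0, -0.008, 0], "spin": 0},
])

```text
time: 31.85
ee_pos: [0.5857, 0.0729, 0.0208]
eef_rot: [0.999, 0.044, -0.0, -0.0]
ft_force: [0.1, -0.8, 0.0]
width: 0.0007
grip_force: 0.0
```

carry_out([
  {"hand": 0, "dp": [0, -0.004, 0], "spin": 0},
  {"hand": 0, "dp": [0, -0.008, 0], "spin": 0},
  {"hand": 0, "dp": [0, -0.008, 0], "spin": 0},
])

```text
time: 32.15
ee_pos: [0.5856, 0.0748, 0.0208]
eef_rot: [0.999, 0.044, -0.0, -0.0]
ft_force: [-0.4, -0.4, 0.4]
width: 0.0005
grip_force: 0.0
```

carry_out([
  {"hand": 0, "dp": [0, -0.004, 0], "spin": 0},
  {"hand": 0, "dp": [0, -0.008, 0], "spin": 0},
  {"hand": 0, "dp": [0, -0.008, 0], "spin": 0},
])

```text
time: 32.45
ee_pos: [0.5855, 0.0761, 0.0208]
eef_rot: [0.999, 0.044, -0.0, 0.0]
ft_force: [-1.2, -2.7, 1.3]
width: 0.0006
grip_force: 1.2
```

carry_out([
  {"hand": 0, "dp": [0, -0.004, 0], "spin": 0},
  {"hand": 0, "dp": [0, -0.008, 0], "spin": 0},
  {"hand": 0, "dp": [0, -0.008, 0], "spin": 0},
])

```text
time: 32.75
ee_pos: [0.5854, 0.0762, 0.0208]
eef_rot: [0.999, 0.043, -0.0, 0.001]
ft_force: [-1.3, -8.3, 3.5]
width: 0.0004
grip_force: 4.0
```

carry_out([
  {"hand": 0, "dp": [0, 0.02, 0], "spin": 0},
  {"hand": 0, "dp": [0, 0.04, 0], "spin": 0},
  {"hand": 0, "dp": [0, 0.04, -0.1], "spin": 0},
  {"hand": 0, "dp": [0, 0.04, -0.16], "spin": 0},
  {"hand": 0, "dp": [-0.26, -0.08, -0.16], "spin": 0},
  {"hand": 0, "dp": [-0.26, -0.08, -0.16], "spin": 0},
  {"hand": 0, "dp": [-0.26, -0.08, -0.16], "spin": 0},
  {"hand": 0, "dp": [-0.26, -0.08, -0.08], "spin": 0},
  {"hand": 0, "dp": [-0.26, -0.08, 0], "spin": 0},
  {"hand": 0, "dp": [-0.26, -0.08, 0], "spin": 0},
])

```text
time: 33.75
ee_pos: [0.5179, 0.0923, 0.019]
eef_rot: [0.999, 0.044, -0.001, -0.0]
ft_force: [-0.4, 0.1, 0.2]
width: 0.0004
grip_force: 0.0
```

```bash
python3 p.py "[(.536,.0945,.0205,4.9),(.541,.0949,.0205,4.9)]"
```

```text
now [0.5179 0.0923 0.019 ] 5.0 t 33.75
(0.536, 0.0945, 0.0205, 4.9) [0.0731, -0.0024, -0.0059] spin 0.0007 rows 0.4
(0.541, 0.0949, 0.0205, 4.9) [0.0931, -0.0023, -0.0059] spin 0.0007 rows 0.1
```

carry_out([
  {"hand": 0, "dp": [0.03, -0.002, -0.008], "spin": 0},
  {"hand": 0, "dp": [0.06, -0.002, -0.008], "spin": 0},
  {"hand": 0, "dp": [0.072, -0.002, -0.008], "spin": 0},
  {"hand": 0, "dp": [0.08, -0.002, -0.008], "spin": 0},
  {"hand": 0, "dp": [0.085, -0.002, -0.008], "spin": 0},
  {"hand": 0, "dp": [0.09, -0.002, -0.008], "spin": 0},
  {"hand": 0, "dp": [0.09, -0.002, -0.008], "spin": 0},
])

```text
time: 34.45
ee_pos: [0.5376, 0.095, 0.0227]
eef_rot: [0.999, 0.044, -0.004, 0.001]
ft_force: [-20.2, -1.7, 15.3]
width: 0.0005
grip_force: 10.1
```

carry_out([
  {"hand": 0, "dp": [-0.04, 0, 0], "spin": 0},
  {"hand": 0, "dp": [-0.06, 0, 0], "spin": 0},
  {"hand": 60, "dp": [-0.1, 0, -0.2], "spin": 0},
  {"hand": 60, "dp": [-0.1, 0, -0.4], "spin": 0},
  {"hand": 60, "dp": [-0.3, 0, -0.6], "spin": 0},
  {"hand": 60, "dp": [-0.3, 0, -0.6], "spin": 0},
  {"hand": 60, "dp": [-0.3, 0, -0.6], "spin": 0},
])

```text
time: 35.15
ee_pos: [0.467, 0.0887, 0.1757]
eef_rot: [0.999, 0.044, 0.003, 0.001]
ft_force: [0.0, -0.1, -0.1]
width: 0.0325
grip_force: 0.0
```

```bash
python3 - <<'E'
from h import *
from p import plan
im=camera("top");print(silver(im))
H=hsv(im);print(blobs((H[...,1]<60)&(H[...,2]>95),"top",.034,100,(200,160,240,225)))
cv2.imwrite("pics/v5.png",np.hstack([cv2.resize(camera('side')[180:300,180:300],(400,400)),cv2.resize(im[150:230,190:270],(400,400))])[:,:,::-1])
plan((.426,.2545,.1,32.5),(.426,.2545,.013,32.5))
E
```

```text
[([154.8, 244.8], [0.4256, 0.2514], [0.036, 0.082], 32.9)]
[([223.4, 184.4], [0.5808, 0.0745], [0.107, 0.118], 0.5)]
now [0.4671 0.0882 0.173 ] 5.0 t 35.25
(0.426, 0.2545, 0.1, 32.5) [-0.1058, -0.677, 0.292] spin -0.1527 rows 3.7
(0.426, 0.2545, 0.013, 32.5) [-0.1058, -0.677, 0.64] spin -0.1527 rows 1.7
```

View pics/v5.png

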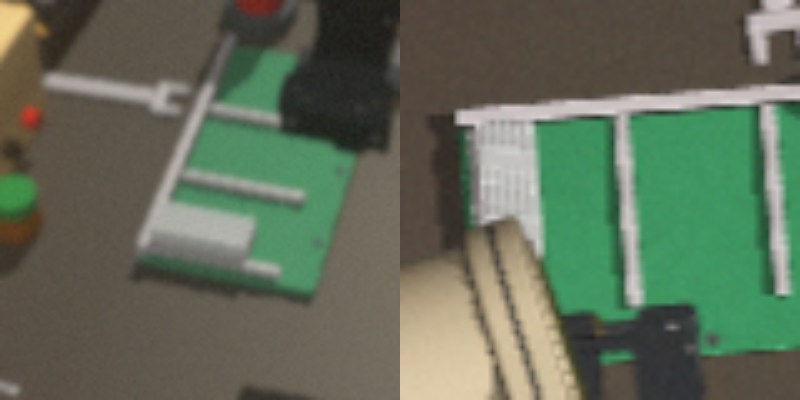

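Bar in bay 0 shows no gap at fence or rail. Now the second bar.

carry_out([
  {"hand": 60, "dp": [-0.106, -0.677, 0.2], "spin": -0.153},
  {"hand": 60, "dp": [-0.106, -0.677, 0.2], "spin": -0.153},
  {"hand": 60, "dp": [-0.106, -0.677, 0.2], "spin": -0.153},
  {"hand": 60, "dp": [-0.106, -0.677, 0.2], "spin": -0.153},
  {"hand": 60, "dp": [-0.106, -0.677, 0.3], "spin": -0.153},
  {"hand": 60, "dp": [-0.106, -0.677, 0.45], "spin": -0.153},
  {"hand": 60, "dp": [-0.106, -0.677, 0.55], "spin": -0.153},
  {"hand": 60, "dp": [-0.106, -0.677, 0.63], "spin": -0.153},
  {"hand": 60, "dp": [-0.106, -0.677, 0.63], "spin": -0.153},
  {"hand": 20, "dp": [-0.106, -0.677, 0.635], "spin": -0.153},
  {"hand": 20, "dp": [-0.106, -0.677, 0.635], "spin": -0.153},
  {"hand": 20, "dp": [-0.106, -0.677, 0.635], "spin": -0.153},
  {"hand": 20, "dp": [-0.106, -0.677, 0.635], "spin": -0.153},
  {"hand": 20, "dp": [-0.106, -0.677, 0.635], "spin": -0.153},
  {"hand": 20, "dp": [-0.106, -0.677, 0.635], "spin": -0.153},
  {"hand": 20, "dp": [-0.106, -0.677, 0.635], "spin": -0.153},
  {"hand": 20, "dp": [-0.106, -0.677, 0.635], "spin": -0.153},
  {"hand": 20, "dp": [-0.106, -0.677, 0.635], "spin": -0.153},
], force=35)

```text
time: 37.05
ee_pos: [0.4256, 0.2549, 0.0146]
eef_rot: [0.96, 0.28, 0.0, 0.0]
ft_force: [-0.9, -0.4, 4.7]
width: 0.0296
grip_force: 35.0
```

```bash
python3 p.py "[(.5,.02,.13,4.9),(.583,.008,.13,4.9)]"
```

```text
now [0.4256 0.2549 0.0146] 32.6 t 37.05
(0.5, 0.02, 0.13, 4.9) [-0.2551, 0.9522, -0.4618] spin 0.1537 rows 5.4
(0.583, 0.008, 0.13, 4.9) [-0.0012, 1.1714, -0.4618] spin 0.1537 rows 1.7
```

carry_out([
  {"hand": 20, "dp": [0, 0, -0.1], "spin": 0},
  {"hand": 20, "dp": [0, 0, -0.3], "spin": 0},
  {"hand": 20, "dp": [0, 0, -0.46], "spin": 0},
  {"hand": 20, "dp": [-0.2, 0.95, -0.46], "spin": 0.154},
  {"hand": 20, "dp": [-0.2, 0.95, -0.46], "spin": 0.154},
  {"hand": 20, "dp": [-0.2, 0.95, -0.46], "spin": 0.154},
  {"hand": 20, "dp": [-0.2, 0.95, -0.46], "spin": 0.154},
  {"hand": 20, "dp": [-0.2, 0.95, -0.46], "spin": 0.154},
  {"hand": 20, "dp": [-0.2, 0.95, -0.46], "spin": 0.154},
  {"hand": 20, "dp": [-0.2, 0.95, -0.46], "spin": 0.154},
  {"hand": 20, "dp": [-0.2, 0.95, -0.46], "spin": 0.154},
])

```text
time: 38.15
ee_pos: [0.5105, 0.0292, 0.129]
eef_rot: [0.999, 0.043, -0.0, -0.0]
ft_force: [0.1, 0.6, -1.4]
width: 0.0299
grip_force: 35.0
```

```bash
python3 p.py "[(.583,.008,.13,4.9),(.583,.008,.0255,4.9)]"
```

```text
now [0.5105 0.0292 0.129 ] 5.0 t 38.15
(0.583, 0.008, 0.13, 4.9) [0.2817, 0.1096, -0.0042] spin 0.0003 rows 1.5
(0.583, 0.008, 0.0255, 4.9) [0.2817, 0.1096, 0.4138] spin 0.0003 rows 2.1
```

carry_out([
  {"hand": 20, "dp": [0.28, 0.107, 0.0], "spin": 0},
  {"hand": 20, "dp": [0.28, 0.107, 0.0], "spin": 0},
  {"hand": 20, "dp": [0.28, 0.107, 0.15], "spin": 0},
  {"hand": 20, "dp": [0.28, 0.107, 0.3], "spin": 0},
  {"hand": 20, "dp": [0.28, 0.107, 0.38], "spin": 0},
  {"hand": 20, "dp": [0.28, 0.107, 0.413], "spin": 0},
  {"hand": 20, "dp": [0.28, 0.107, 0.413], "spin": 0},
  {"hand": 20, "dp": [0.28, 0.107, 0.413], "spin": 0},
  {"hand": 40, "dp": [0.28, 0.107, 0.413], "spin": 0},
  {"hand": 40, "dp": [0.28, 0.107, 0.413], "spin": 0},
  {"hand": 40, "dp": [0.28, 0.107, 0.413], "spin": 0},
  {"hand": 40, "dp": [0.28, 0.107, 0.35], "spin": 0},
  {"hand": 40, "dp": [0.28, 0.107, 0.2], "spin": 0},
  {"hand": 0, "dp": [-0.02, 0.1, 0.2], "spin": 0},
  {"hand": 0, "dp": [-0.02, 0.1, 0.2], "spin": 0},
  {"hand": 0, "dp": [-0.02, 0.1, 0.2], "spin": 0},
  {"hand": 0, "dp": [-0.02, 0.1, 0.25], "spin": 0},
  {"hand": 0, "dp": [-0.02, 0.1, 0.25], "spin": 0},
  {"hand": 0, "dp": [-0.02, 0.1, 0.25], "spin": 0},
])

```text
time: 40.05
ee_pos: [0.5085, 0.0028, 0.0661]
eef_rot: [0.999, 0.043, -0.0, -0.0]
ft_force: [-0.2, -0.2, -0.7]
width: 0.0028
grip_force: 0.0
```

```bash
python3 - <<'E'
from h import *
from p import plan
im=camera("side")
cv2.imwrite("pics/v6.png",cv2.resize(im[170:300,180:310],(520,520))[:,:,::-1])
plan((.506,.003,.06,4.9),(.506,.003,.0205,4.9),(.54,.0055,.0205,4.9),(.5448,.006,.0205,4.9))
E
```

```text
now [0.5085 0.0029 0.0663] 4.9 t 40.1
(0.506, 0.003, 0.06, 4.9) [-0.01, -0.0013, 0.0252] spin -0.0001 rows 0.1
(0.506, 0.003, 0.0205, 4.9) [-0.01, -0.0013, 0.1832] spin -0.0001 rows 0.8
(0.54, 0.0055, 0.0205, 4.9) [0.1264, 0.0003, 0.1832] spin -0.0001 rows 0.7
(0.5448, 0.006, 0.0205, 4.9) [0.1457, -0.0001, 0.1832] spin -0.0001 rows 0.1
```

View pics/v6.png

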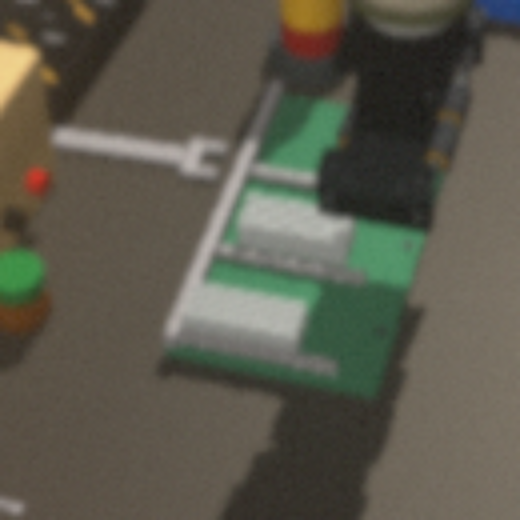

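The second bar lies in bay 1 at (295,225), a few mm short of the fence and rail. I'll push it home.

carry_out([
  {"hand": 0, "dp": [-0.01, 0, 0.1], "spin": 0},
  {"hand": 0, "dp": [-0.01, 0, 0.183], "spin": 0},
  {"hand": 0, "dp": [0.02, 0, 0.183], "spin": 0},
  {"hand": 0, "dp": [0.05, 0, 0.183], "spin": 0},
  {"hand": 0, "dp": [0.08, 0, 0.183], "spin": 0},
  {"hand": 0, "dp": [0.1, 0, 0.183], "spin": 0},
  {"hand": 0, "dp": [0.115, 0, 0.183], "spin": 0},
  {"hand": 0, "dp": [0.128, 0, 0.183], "spin": 0},
  {"hand": 0, "dp": [0.136, 0, 0.183], "spin": 0},
  {"hand": 0, "dp": [0.144, 0, 0.183], "spin": 0},
  {"hand": 0, "dp": [0.148, 0, 0.183], "spin": 0},
  {"hand": 0, "dp": [0.148, 0, 0.183], "spin": 0},
])

```text
time: 41.3
ee_pos: [0.5451, 0.0056, 0.0208]
eef_rot: [0.999, 0.042, 0.0, 0.0]
ft_force: [-0.3, 0.6, 0.3]
width: 0.0005
grip_force: 0.0
```

carry_out([
  {"hand": 0, "dp": [0.004, 0, 0], "spin": 0},
  {"hand": 0, "dp": [0.008, 0, 0], "spin": 0},
  {"hand": 0, "dp": [0.008, 0, 0], "spin": 0},
])

```text
time: 41.6
ee_pos: [0.5452, 0.0057, 0.0204]
eef_rot: [0.999, 0.042, -0.002, 0.0]
ft_force: [-9.8, 0.3, 6.3]
width: 0.0009
grip_force: 4.3
```

carry_out([
  {"hand": 0, "dp": [-0.03, 0, 0], "spin": 0},
  {"hand": 0, "dp": [-0.05, 0, 0], "spin": 0},
  {"hand": 0, "dp": [-0.05, 0, -0.16], "spin": 0},
  {"hand": 0, "dp": [-0.05, 0, -0.16], "spin": 0},
  {"hand": 0, "dp": [0.18, 0.15, -0.16], "spin": 0},
  {"hand": 0, "dp": [0.18, 0.15, -0.16], "spin": 0},
  {"hand": 0, "dp": [0.18, 0.15, -0.16], "spin": 0},
  {"hand": 0, "dp": [0.18, 0.15, -0.16], "spin": 0},
])

```text
time: 42.4
ee_pos: [0.5946, -0.0274, 0.0604]
eef_rot: [0.999, 0.042, -0.0, -0.0]
ft_force: [-0.4, 0.0, 0.2]
width: 0.0001
grip_force: 0.0
```

```bash
python3 p.py "[(.595,-.028,.06,4.9),(.595,-.028,.0205,4.9),(.5937,-.0115,.0205,4.9)]"
```

```text
now [ 0.5946 -0.0274  0.0604] 4.9 t 42.4
(0.595, -0.028, 0.06, 4.9) [0.0013, 0.0025, 0.0017] spin -0.0002 rows 0.0
(0.595, -0.028, 0.0205, 4.9) [0.0013, 0.0025, 0.1597] spin -0.0002 rows 0.8
(0.5937, -0.0115, 0.0205, 4.9) [0.0017, -0.0637, 0.1597] spin -0.0002 rows 0.3
```

carry_out([
  {"hand": 0, "dp": [0, 0, 0.08], "spin": 0},
  {"hand": 0, "dp": [0, 0, 0.16], "spin": 0},
  {"hand": 0, "dp": [0, 0, 0.16], "spin": 0},
  {"hand": 0, "dp": [0, -0.02, 0.16], "spin": 0},
  {"hand": 0, "dp": [0, -0.035, 0.16], "spin": 0},
  {"hand": 0, "dp": [0, -0.045, 0.16], "spin": 0},
  {"hand": 0, "dp": [0, -0.054, 0.16], "spin": 0},
  {"hand": 0, "dp": [0, -0.062, 0.16], "spin": 0},
  {"hand": 0, "dp": [0, -0.07, 0.16], "spin": 0},
  {"hand": 0, "dp": [0, -0.076, 0.16], "spin": 0},
  {"hand": 0, "dp": [0, -0.08, 0.16], "spin": 0},
  {"hand": 0, "dp": [0, -0.08, 0.16], "spin": 0},
])

```text
time: 43.6
ee_pos: [0.5932, -0.0076, 0.0208]
eef_rot: [0.999, 0.043, -0.0, -0.0]
ft_force: [-0.6, -0.0, 0.4]
width: 0.0006
grip_force: 0.0
```

carry_out([
  {"hand": 0, "dp": [0, -0.004, 0], "spin": 0},
  {"hand": 0, "dp": [0, -0.008, 0], "spin": 0},
  {"hand": 0, "dp": [0, -0.008, 0], "spin": 0},
])

```text
time: 43.9
ee_pos: [0.5932, -0.0075, 0.0208]
eef_rot: [0.999, 0.042, -0.0, 0.001]
ft_force: [-0.7, -5.5, 2.1]
width: 0.0007
grip_force: 2.7
```

carry_out([
  {"hand": 0, "dp": [0, -0.006, 0], "spin": 0},
  {"hand": 0, "dp": [0, -0.006, 0], "spin": 0},
  {"hand": 0, "dp": [0, 0.03, 0], "spin": 0},
  {"hand": 0, "dp": [0, 0.04, -0.1], "spin": 0},
  {"hand": 0, "dp": [0, 0.04, -0.16], "spin": 0},
  {"hand": 0, "dp": [-0.26, -0.08, -0.16], "spin": 0},
  {"hand": 0, "dp": [-0.26, -0.08, -0.16], "spin": 0},
  {"hand": 0, "dp": [-0.26, -0.08, -0.16], "spin": 0},
  {"hand": 0, "dp": [-0.26, -0.08, -0.08], "spin": 0},
  {"hand": 0, "dp": [-0.26, -0.08, 0], "spin": 0},
  {"hand": 0, "dp": [-0.26, -0.08, 0], "spin": 0},
])

```text
time: 45.0
ee_pos: [0.5256, 0.0086, 0.019]
eef_rot: [0.999, 0.042, -0.001, -0.0]
ft_force: [0.1, -0.8, 0.8]
width: 0.0003
grip_force: 0.0
```

```bash
python3 p.py "[(.544,.0110,.0205,4.9),(.5475,.0112,.0205,4.9)]"
```

```text
now [0.5256 0.0086 0.019 ] 4.9 t 45.0
(0.544, 0.011, 0.0205, 4.9) [0.0742, -0.0035, -0.0059] spin -0.0002 rows 0.4
(0.5475, 0.0112, 0.0205, 4.9) [0.0882, -0.0031, -0.0059] spin -0.0002 rows 0.1
```

carry_out([
  {"hand": 0, "dp": [0.03, -0.003, -0.008], "spin": 0},
  {"hand": 0, "dp": [0.06, -0.003, -0.008], "spin": 0},
  {"hand": 0, "dp": [0.072, -0.003, -0.008], "spin": 0},
  {"hand": 0, "dp": [0.08, -0.003, -0.008], "spin": 0},
  {"hand": 0, "dp": [0.086, -0.003, -0.008], "spin": 0},
  {"hand": 0, "dp": [0.09, -0.003, -0.008], "spin": 0},
  {"hand": 0, "dp": [0.09, -0.003, -0.008], "spin": 0},
])

```text
time: 45.7
ee_pos: [0.5449, 0.011, 0.0226]
eef_rot: [0.999, 0.042, -0.005, 0.001]
ft_force: [-23.0, -2.0, 16.3]
width: 0.0006
grip_force: 11.7
```

carry_out([
  {"hand": 0, "dp": [-0.04, 0, 0], "spin": 0},
  {"hand": 0, "dp": [-0.06, 0, 0], "spin": 0},
  {"hand": 0, "dp": [-0.1, 0, -0.2], "spin": 0},
  {"hand": 0, "dp": [-0.2, 0, -0.4], "spin": 0},
  {"hand": 0, "dp": [-0.2, 0.2, -0.6], "spin": 0},
  {"hand": 0, "dp": [-0.2, 0.6, -0.85], "spin": 0},
  {"hand": 0, "dp": [-0.2, 0.9, -0.9], "spin": 0},
  {"hand": 0, "dp": [-0.2, 0.9, -0.9], "spin": 0},
  {"hand": 0, "dp": [-0.2, 0.9, -0.9], "spin": 0},
  {"hand": 0, "dp": [-0.2, 0.9, -0.9], "spin": 0},
])

```text
time: 46.7
ee_pos: [0.5184, -0.2235, 0.2502]
eef_rot: [0.999, 0.039, 0.002, 0.002]
ft_force: [0.3, -1.3, 0.7]
width: 0.0003
grip_force: 0.0
```

```bash
python3 - <<'E'
from h import *
from p import plan
im=camera("top");sd=camera("side")
cv2.imwrite("pics/v7.png",np.hstack([cv2.resize(sd[130:300,160:310],(397,450)),cv2.resize(im[150:230,190:260],(394,450))])[:,:,::-1])
H=hsv(im);print("cap top",blobs((H[...,1]<60)&(H[...,2]>170),"top",.16,20,(305,145,340,185)))
H=hsv(sd);print("cap side",blobs((H[...,1]<70)&(H[...,2]>150),"side",.16,15,(245,130,275,160)))
plan((.646,-.198,.21,4.9))
E
```

```text
cap top [([324.5, 160.6], [0.6457, -0.1978], [0.025, 0.026], -44.9)]
cap side [([257.3, 144.8], [0.6423, -0.1903], [0.027, 0.031], -70.5)]
now [ 0.5186 -0.2199  0.2489] 4.6 t 46.8
(0.646, -0.198, 0.21, 4.9) [0.515, -0.0462, 0.1554] spin -0.0015 rows 2.7
```

View pics/v7.png

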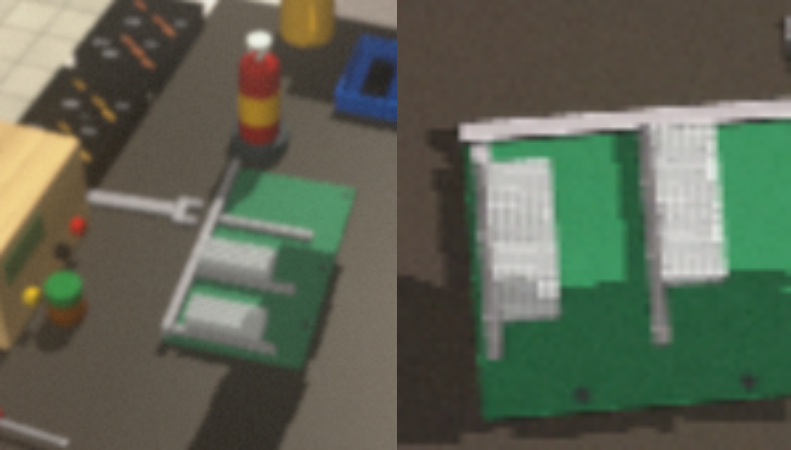

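Bay 1 is fully home, but the bar in bay 0 has been knocked about 10 mm back from the fence (right image, row 158 against 137). I'll push it home again.

```bash
python3 p.py "[(.5,.05,.12,4.9),(.5,.091,.1,4.9)]"
```

```text
now [ 0.5186 -0.2199  0.2489] 4.6 t 46.8
(0.5, 0.05, 0.12, 4.9) [0.013, -1.0821, 0.5154] spin -0.0015 rows 6.0
(0.5, 0.091, 0.1, 4.9) [0.0262, -1.2456, 0.5954] spin -0.0015 rows 0.9
```

carry_out([
  {"hand": 0, "dp": [-0.1, -0.5, 0.2], "spin": 0},
  {"hand": 0, "dp": [-0.1, -0.97, 0.4], "spin": 0},
  {"hand": 0, "dp": [-0.1, -0.97, 0.5], "spin": 0},
  {"hand": 0, "dp": [-0.1, -0.97, 0.6], "spin": 0},
  {"hand": 0, "dp": [-0.1, -0.97, 0.6], "spin": 0},
  {"hand": 0, "dp": [-0.1, -0.97, 0.6], "spin": 0},
  {"hand": 0, "dp": [-0.1, -0.97, 0.6], "spin": 0},
  {"hand": 0, "dp": [-0.1, -0.97, 0.6], "spin": 0},
  {"hand": 0, "dp": [-0.1, -0.97, 0.6], "spin": 0},
])

```text
time: 47.7
ee_pos: [0.4732, 0.0221, 0.0984]
eef_rot: [0.999, 0.042, 0.001, 0.0]
ft_force: [0.3, -0.2, 0.9]
width: 0.0006
grip_force: 0.0
```

```bash
python3 p.py "[(.5,.091,.1,4.9),(.5,.091,.0205,4.9),(.536,.0945,.0205,4.9)]"
```

```text
now [0.4732 0.0221 0.0984] 4.9 t 47.7
(0.5, 0.091, 0.1, 4.9) [0.1301, -0.2654, -0.0063] spin -0.0002 rows 1.5
(0.5, 0.091, 0.0205, 4.9) [0.1301, -0.2654, 0.3117] spin -0.0002 rows 1.6
(0.536, 0.0945, 0.0205, 4.9) [0.2748, -0.2671, 0.3117] spin -0.0002 rows 0.7
```

carry_out([
  {"hand": 0, "dp": [0.13, -0.265, 0], "spin": 0},
  {"hand": 0, "dp": [0.13, -0.265, 0], "spin": 0},
  {"hand": 0, "dp": [0.13, -0.265, 0.15], "spin": 0},
  {"hand": 0, "dp": [0.13, -0.265, 0.25], "spin": 0},
  {"hand": 0, "dp": [0.13, -0.265, 0.31], "spin": 0},
  {"hand": 0, "dp": [0.16, -0.265, 0.31], "spin": 0},
  {"hand": 0, "dp": [0.19, -0.265, 0.31], "spin": 0},
  {"hand": 0, "dp": [0.21, -0.265, 0.31], "spin": 0},
  {"hand": 0, "dp": [0.23, -0.265, 0.31], "spin": 0},
  {"hand": 0, "dp": [0.245, -0.265, 0.31], "spin": 0},
  {"hand": 0, "dp": [0.26, -0.265, 0.31], "spin": 0},
  {"hand": 0, "dp": [0.27, -0.265, 0.31], "spin": 0},
  {"hand": 0, "dp": [0.28, -0.265, 0.31], "spin": 0},
  {"hand": 0, "dp": [0.285, -0.265, 0.31], "spin": 0},
  {"hand": 0, "dp": [0.288, -0.265, 0.31], "spin": 0},
  {"hand": 0, "dp": [0.288, -0.265, 0.31], "spin": 0},
])

```text
time: 49.3
ee_pos: [0.5375, 0.0943, 0.02]
eef_rot: [0.999, 0.043, -0.001, 0.0]
ft_force: [-7.2, -1.9, 4.5]
width: 0.0004
grip_force: 3.4
```

carry_out([
  {"hand": 0, "dp": [-0.03, 0, 0], "spin": 0},
  {"hand": 0, "dp": [-0.05, 0, 0], "spin": 0},
  {"hand": 0, "dp": [-0.05, 0, -0.16], "spin": 0},
  {"hand": 0, "dp": [-0.05, 0, -0.16], "spin": 0},
  {"hand": 0, "dp": [0.17, 0.17, -0.16], "spin": 0},
  {"hand": 0, "dp": [0.17, 0.17, -0.16], "spin": 0},
  {"hand": 0, "dp": [0.17, 0.17, -0.16], "spin": 0},
  {"hand": 0, "dp": [0.17, 0.17, -0.1], "spin": 0},
  {"hand": 0, "dp": [0.17, 0.17, 0], "spin": 0},
  {"hand": 0, "dp": [0.17, 0.17, 0], "spin": 0},
])

```text
time: 50.3
ee_pos: [0.5815, 0.0562, 0.0166]
eef_rot: [0.999, 0.043, -0.003, -0.0]
ft_force: [-0.0, -0.8, -0.8]
width: 0.0004
grip_force: 0.0
```

```bash
python3 p.py "[(.586,.07,.0205,4.9),(.5855,.0765,.0205,4.9),(.5853,.0785,.0205,4.9)]"
```

```text
now [0.5815 0.0562 0.0166] 5.0 t 50.3
(0.586, 0.07, 0.0205, 4.9) [0.0228, -0.0535, -0.0156] spin 0.0003 rows 0.3
(0.5855, 0.0765, 0.0205, 4.9) [0.0231, -0.0796, -0.0156] spin 0.0003 rows 0.1
(0.5853, 0.0785, 0.0205, 4.9) [0.023, -0.0876, -0.0156] spin 0.0003 rows 0.0
```

carry_out([
  {"hand": 0, "dp": [0, -0.02, -0.016], "spin": 0},
  {"hand": 0, "dp": [0, -0.035, -0.016], "spin": 0},
  {"hand": 0, "dp": [0, -0.045, -0.016], "spin": 0},
  {"hand": 0, "dp": [0, -0.055, -0.016], "spin": 0},
  {"hand": 0, "dp": [0, -0.063, -0.016], "spin": 0},
  {"hand": 0, "dp": [0, -0.071, -0.016], "spin": 0},
  {"hand": 0, "dp": [0, -0.077, -0.016], "spin": 0},
  {"hand": 0, "dp": [0, -0.083, -0.016], "spin": 0},
  {"hand": 0, "dp": [0, -0.088, -0.016], "spin": 0},
  {"hand": 0, "dp": [0, -0.088, -0.016], "spin": 0},
])

```text
time: 51.3
ee_pos: [0.5831, 0.076, 0.0243]
eef_rot: [0.999, 0.042, -0.0, 0.001]
ft_force: [-0.6, -5.7, 1.8]
width: 0.0011
grip_force: 2.5
```

carry_out([
  {"hand": 0, "dp": [0, -0.006, 0], "spin": 0},
  {"hand": 0, "dp": [0, -0.006, 0], "spin": 0},
  {"hand": 0, "dp": [0, 0.03, 0], "spin": 0},
  {"hand": 0, "dp": [0, 0.04, -0.1], "spin": 0},
  {"hand": 0, "dp": [0, 0.04, -0.16], "spin": 0},
  {"hand": 0, "dp": [-0.26, -0.08, -0.16], "spin": 0},
  {"hand": 0, "dp": [-0.26, -0.08, -0.16], "spin": 0},
  {"hand": 0, "dp": [-0.26, -0.08, -0.16], "spin": 0},
  {"hand": 0, "dp": [-0.26, -0.08, -0.08], "spin": 0},
  {"hand": 0, "dp": [-0.26, -0.08, 0.01], "spin": 0},
  {"hand": 0, "dp": [-0.26, -0.08, 0.01], "spin": 0},
])

```text
time: 52.4
ee_pos: [0.5154, 0.0915, 0.0198]
eef_rot: [0.999, 0.042, -0.002, -0.0]
ft_force: [-1.1, 0.5, -0.2]
width: 0.0003
grip_force: 0.0
```

```bash
python3 p.py "[(.536,.0945,.0205,4.9),(.541,.0949,.0205,4.9)]"
```

```text
now [0.5154 0.0915 0.0198] 4.9 t 52.4
(0.536, 0.0945, 0.0205, 4.9) [0.0831, -0.0048, -0.0027] spin -0.0003 rows 0.4
(0.541, 0.0949, 0.0205, 4.9) [0.1032, -0.0047, -0.0027] spin -0.0003 rows 0.1
```

carry_out([
  {"hand": 0, "dp": [0.03, -0.005, -0.008], "spin": 0},
  {"hand": 0, "dp": [0.06, -0.005, -0.008], "spin": 0},
  {"hand": 0, "dp": [0.08, -0.005, -0.008], "spin": 0},
  {"hand": 0, "dp": [0.088, -0.005, -0.008], "spin": 0},
  {"hand": 0, "dp": [0.094, -0.005, -0.008], "spin": 0},
  {"hand": 0, "dp": [0.1, -0.005, -0.008], "spin": 0},
  {"hand": 0, "dp": [0.1, -0.005, -0.008], "spin": 0},
])

```text
time: 53.1
ee_pos: [0.5377, 0.0953, 0.0236]
eef_rot: [0.999, 0.043, -0.004, 0.001]
ft_force: [-20.2, -2.4, 15.0]
width: 0.0002
grip_force: 10.2
```

carry_out([
  {"hand": 0, "dp": [-0.04, 0, 0], "spin": 0},
  {"hand": 0, "dp": [-0.06, 0, 0], "spin": 0},
  {"hand": 0, "dp": [-0.1, 0, -0.2], "spin": 0},
  {"hand": 0, "dp": [-0.2, 0, -0.4], "spin": 0},
  {"hand": 0, "dp": [-0.2, 0.2, -0.6], "spin": 0},
  {"hand": 0, "dp": [-0.1, 0.6, -0.8], "spin": 0},
  {"hand": 0, "dp": [-0.1, 1, -0.8], "spin": 0},
  {"hand": 0, "dp": [-0.1, 1, -0.8], "spin": 0},
  {"hand": 0, "dp": [-0.1, 1, -0.8], "spin": 0},
  {"hand": 0, "dp": [-0.1, 1, -0.8], "spin": 0},
])

```text
time: 54.1
ee_pos: [0.538, -0.1606, 0.2252]
eef_rot: [0.999, 0.04, 0.001, 0.001]
ft_force: [0.2, 0.3, 0.7]
width: 0.0004
grip_force: 0.0
```

```bash
python3 p.py "[(.56,-.198,.22,4.9),(.646,-.198,.19,4.9)]"
```

```text
now [ 0.538  -0.1606  0.2252] 4.6 t 54.1
(0.56, -0.198, 0.22, 4.9) [0.0758, 0.1561, 0.0208] spin -0.0015 rows 0.9
(0.646, -0.198, 0.19, 4.9) [0.4187, 0.1839, 0.1408] spin -0.0015 rows 1.8
```

carry_out([
  {"hand": 0, "dp": [0.418, 0.184, 0.1], "spin": 0},
  {"hand": 0, "dp": [0.418, 0.184, 0.1], "spin": 0},
  {"hand": 0, "dp": [0.418, 0.184, 0.14], "spin": 0},
  {"hand": 0, "dp": [0.418, 0.184, 0.14], "spin": 0},
  {"hand": 0, "dp": [0.418, 0.184, 0.14], "spin": 0},
  {"hand": 0, "dp": [0.418, 0.184, 0.14], "spin": 0},
])

```text
time: 54.7
ee_pos: [0.6455, -0.1925, 0.1902]
eef_rot: [0.999, 0.043, 0.001, 0.0]
ft_force: [-0.4, -0.4, -0.0]
width: 0.0004
grip_force: 0.0
```

```bash
python3 - <<'E'
from h import *
from p import plan
im=camera("top");sd=camera("side")
cv2.imwrite("pics/v8.png",np.hstack([cv2.resize(sd[110:300,160:310],(355,450)),cv2.resize(im[150:230,190:260],(394,450))])[:,:,::-1])
plan((.646,-.198,.165,4.9),(.646,-.198,.152,4.9))
E
```

```text
now [ 0.6455 -0.1928  0.1903] 4.9 t 54.8
(0.646, -0.198, 0.165, 4.9) [0.0003, 0.0211, 0.1013] spin -0.0002 rows 0.5
(0.646, -0.198, 0.152, 4.9) [0.0003, 0.0211, 0.1533] spin -0.0002 rows 0.3
```

View pics/v8.png

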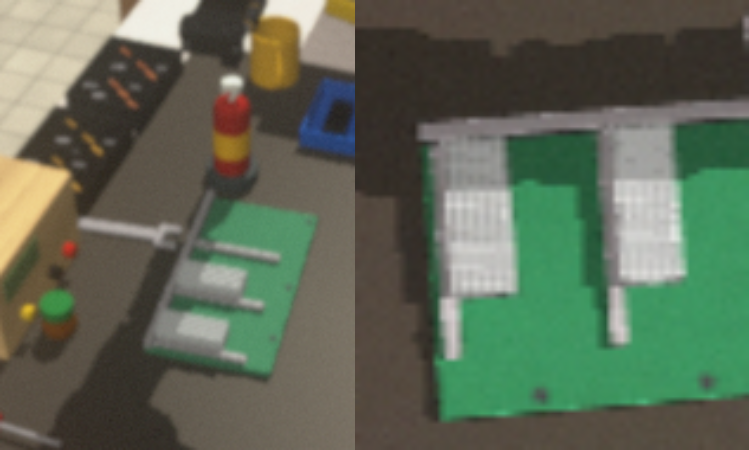

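Both silver bars are flush against the fence and their rails. Now the cap.

carry_out([
  {"hand": 0, "dp": [0, 0.02, 0.06], "spin": 0},
  {"hand": 0, "dp": [0, 0.02, 0.1], "spin": 0},
  {"hand": 0, "dp": [0, 0.02, 0.12], "spin": 0},
  {"hand": 0, "dp": [0, 0.02, 0.13], "spin": 0},
  {"hand": 0, "dp": [0, 0.02, 0.14], "spin": 0},
  {"hand": 0, "dp": [0, 0.02, 0.148], "spin": 0},
  {"hand": 0, "dp": [0, 0.02, 0.156], "spin": 0},
  {"hand": 0, "dp": [0, 0.02, 0.16], "spin": 0},
  {"hand": 0, "dp": [0, 0.02, 0.16], "spin": 0},
])

```text
time: 55.7
ee_pos: [0.6461, -0.198, 0.1522]
eef_rot: [0.999, 0.042, 0.001, 0.001]
ft_force: [-12.1, -0.2, 24.5]
width: 0.0003
grip_force: 11.9
```

Bottomed (z 0.152, 24 N). Release, press again, release.

carry_out([
  {"hand": 0, "dp": [0, 0, -0.04], "spin": 0},
  {"hand": 0, "dp": [0, 0, -0.1], "spin": 0},
  {"hand": 0, "dp": [0, 0, -0.1], "spin": 0},
  {"hand": 0, "dp": [0, 0, -0.1], "spin": 0},
  {"hand": 0, "dp": [0, 0, -0.1], "spin": 0},
  {"hand": 0, "dp": [0, 0, -0.05], "spin": 0},
  {"hand": 0, "dp": [0, 0, -0.03], "spin": 0},
  {"hand": 0, "dp": [0, 0, -0.02], "spin": 0},
  {"hand": 0, "dp": [0, 0, -0.01], "spin": 0},
  {"hand": 0, "dp": [0, 0, -0.003], "spin": 0},
  {"hand": 0, "dp": [0, 0, 0.005], "spin": 0},
  {"hand": 0, "dp": [0, 0, 0.009], "spin": 0},
  {"hand": 0, "dp": [0, 0, 0.009], "spin": 0},
])

```text
time: 57.0
ee_pos: [0.6461, -0.1977, 0.1519]
eef_rot: [0.999, 0.042, 0.001, 0.001]
ft_force: [-18.5, 3.3, 39.3]
width: 0.0006
grip_force: 19.4
```

carry_out([
  {"hand": 0, "dp": [0, 0, -0.04], "spin": 0},
  {"hand": 0, "dp": [0, 0, -0.1], "spin": 0},
  {"hand": 0, "dp": [0, 0, -0.15], "spin": 0},
  {"hand": 0, "dp": [0, 0, -0.3], "spin": 0},
  {"hand": 0, "dp": [-0.1, 0, -0.35], "spin": 0},
  {"hand": 0, "dp": [-0.5, 0.3, -0.35], "spin": 0},
  {"hand": 0, "dp": [-0.7, 0.6, -0.35], "spin": 0},
  {"hand": 0, "dp": [-0.7, 0.6, -0.35], "spin": 0},
  {"hand": 0, "dp": [-0.7, 0.6, -0.35], "spin": 0},
  {"hand": 0, "dp": [-0.7, 0.6, -0.35], "spin": 0},
])

```text
time: 58.0
ee_pos: [0.4797, -0.3682, 0.2341]
eef_rot: [0.999, 0.038, -0.001, 0.001]
ft_force: [-0.4, 0.1, -0.3]
width: 0.0001
grip_force: 0.0
```

```bash
python3 - <<'E'
from h import *
im=camera("top");sd=camera("side")
cv2.imwrite("pics/v9.png",np.hstack([cv2.resize(sd[110:350,150:360],(394,450)),cv2.resize(im[150:230,190:260],(394,450))])[:,:,::-1])
E
```

```text
(no output)
```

View pics/v9.png

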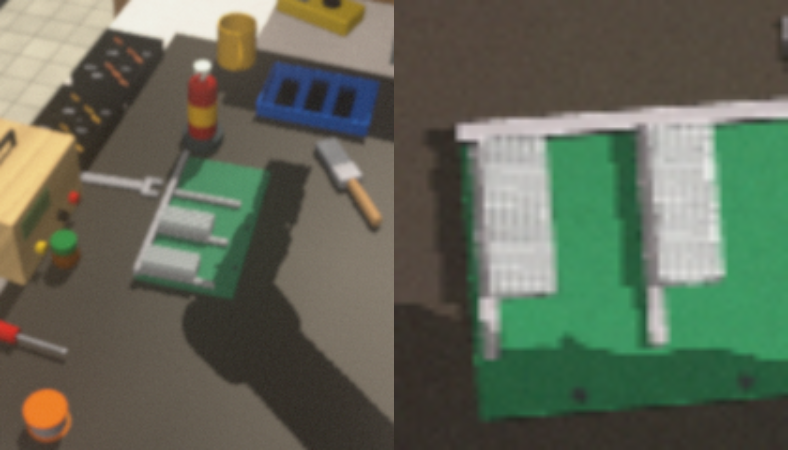

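Both silver bars are home, the three black bars are in the tray, the cap is up and the bystanders are in place. Handing in.

```bash
python3 -c "
from bench import *
print(close_job())"
```

```text
the job is handed in; nothing more can be done
None
```

The job is handed in: three black bars are in the tray, both silver bars are home in bays 0 and 1 (bay 0's was knocked back mid-run and pushed home again before spraying), and the cap was pressed fully down twice and let back up; the hand-in call returned no verdict.

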